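Clip up the paddle that matches the sample blade

TASK

The worn blade on the black mat beside the bins is a sample: pick out of the bins the stirring paddle whose blade has the same shape, and snap its shaft sideways into the pair of spring clips on the sloping rack, midway along its bare shaft, fully home in both clips, then let go. Leave the other two paddles in their bins, the worn blades where they lie, and do not knock over or push about the other things on the bench.

Things in the scene. Friction and masses are not known exactly. Their poses are not given: they have to be found in the camera images.
- paddle_disc_shaft (a point): Stirring paddle, about 0.2 kg: round steel shaft 20 mm thick, flat white 8 mm blade at one end, a round disc 60 mm across. Lies level in one of the bin compartments. Point: on the shaft's axis (10 mm above the paddle's underside), midway along the bare shaft. x along the shaft to the blade (shaft x = -70 to +70 mm, blade +70 to +130), z up as it lies.
- paddle_square_shaft (a point): Stirring paddle, about 0.2 kg: round steel shaft 20 mm thick, flat white 8 mm blade at one end, a plain 60 x 60 mm square. Lies level in one of the bin compartments. Point: on the shaft's axis (10 mm above the paddle's underside), midway along the bare shaft. x along the shaft to the blade (shaft x = -70 to +70 mm, blade +70 to +130), z up as it lies.
- paddle_fork_shaft (a point): Stirring paddle, about 0.2 kg: round steel shaft 20 mm thick, flat white 8 mm blade at one end, a two-pronged fork 60 mm wide and 60 mm long (two 16 mm prongs, 28 mm apart). Lies level in one of the bin compartments. Point: on the shaft's axis (10 mm above the paddle's underside), midway along the bare shaft. x along the shaft to the blade (shaft x = -70 to +70 mm, blade +70 to +130), z up as it lies.
- sample_disc_center (a point): Worn white blade without shaft, a round disc 60 mm across, 8 mm thick, small steel boss on top; point at the middle of the blade. The one worn blade on the black mat is the sample; the two on the drip tray at the far side mean nothing.
- sample_square_center (a point): Worn white blade without shaft, a plain 60 x 60 mm square, 8 mm thick, small steel boss on top; point at the middle of the blade. The one worn blade on the black mat is the sample; the two on the drip tray at the far side mean nothing.
- sample_fork_center (a point): Worn white blade without shaft, a two-pronged fork 60 mm wide and 60 mm long (two 16 mm prongs, 28 mm apart), 8 mm thick, small steel boss on top; point at the middle of the blade. The one worn blade on the black mat is the sample; the two on the drip tray at the far side mean nothing.
- mat: Black rubber mat, 120 x 120 x 4 mm, to the right of the bins (seen from the robot), on which the sample lies. Origin: centre of its underside.
- bins: Fixed grey tray, three bin compartments side by side along y, 250 (x) x 390 (y) mm, walls 40 mm high, 5 mm thick, floor 5 mm thick; each compartment 240 x 123 mm inside, holding one paddle, in any order. Origin: centre of its underside on the table; z up, x away from the robot at yaw 0.
- seat (a point): On the axis of a fully home shaft, midway between the two clips of the sloping rack. Frame leans with the grey board: y level, along the seated shaft; z square to the board, 35 degrees from vertical, leaning to the robot (press the shaft in along -z); x up the slope. A saddle stops the shaft at z = 0. The blade may point to either side.
- slope: Grey sloping board of the fixed rack, with two clips. Origin on its face, 32 mm behind the seat, axes as the seat's; face x -65 to +125, y -100 to +100 mm. Clips: pairs of steel spring jaws 12 mm wide at y = -46 and +46 mm, throat 15 mm wide at z = 39, flares reach z = 51 and x = +-21 mm. Snapping the 20 mm shaft into both takes about 5 to 15 N in all.
- rack: Steel tube frame under the board; origin on the table, 60 mm below the slope's origin, z up. A level bar 16 mm thick runs along y at the height of 272 mm, 2 mm towards the robot from the origin, just above the clips, so the tool must lean with the board. It sits on posts at y = -160 and +160 mm, square to the board, 120 mm up the slope from the clips.
- spray: Spray bottle with orange head, 76 mm wide, 210 mm tall; origin at the centre of its underside. A bystander.
- jar: White jar with steel lid, 68 mm wide, 85 mm tall; origin at the centre of its underside. A bystander.
- brush: White brush 200 mm long, lying near the robot; origin on its underside. A bystander.
- cup: Steel cup, 80 mm wide, 90 mm tall; origin at the centre of its underside. A bystander.
There are look-alikes about, which are no part of the job. Leave any purple look-alike of the part that bears sample_disc_center alone. Leave any orange look-alike of the part that bears sample_fork_center alone.

How it is judged:
By the outcome, as a careful person would: the job done as asked, in the order asked, and still so for the second after the job is handed in, with the robot touching nothing.
It also fails if it takes over 42 s, if anything falls off the work surface, if the arm or the gripper's body presses on something with over 40 N, if the wrist force passes 120 N, or if a joint passes its speed limit or range.

ROBOT

A 6-joint arm with a two-finger parallel gripper is mounted at the origin on the work surface. World frame = base frame: x ahead of the robot, y to its left, z up, the work surface at z = 0. Lengths are in mm, angles in rad, forces in N, time in s.
With the tool pointing down it reaches from about 375 to 975 mm from the base axis. Payload 3.8 kg.
Tool frame: the origin (TCP) lies at the very end of the fingers, on their centre line; the grasp point (between the pads) lies 19 mm behind it; x points along the fingers, y is the direction in which the jaws open and shut, and the axes are right-handed (so a half turn about x gives the same grasp; the last joint's range is limited). The gripper opens to 85 mm and grips with 20 to 120 N. Pads are 22 mm wide; open, the fingers measure 114 mm over their backs; the gripper's body (76 mm by 85 mm) begins 54 mm behind the grasp point. The pads swing forward as they close: fully open they stand 13 mm farther back than shut.
Start: joints at [-1.143, 0.264, 1.604, -0, 1.274, -0.037], TCP at [302.559, -603.387, 231.28] pointing down, gripper open.
Joint ranges: [-2.63, 2.63], [-0.94, 2.18], [0.31, 2.57], [-1.31, 4.45], [0, 2.66], [-2.55, 2.55]. Speed limits (rad/s): [2.57, 2.57, 3.14, 3.14, 3.14, 3.14].

INTERFACE

Orientations are given as a unit quaternion [x, y, z, w].
In Python, from bench import sensors, eyes, workorder, spot_in gives the robot as it stands. The module is installed in compiled form; this text tells all that it offers.
- The arm moves only by the tool arm_command, never from a script. Its argument "commands" is a list that holds one entry, the list of rows, each a list of 7 numbers: the shift along the tool's x, y, z as a fraction of full scale, then the turn, a rotation vector about the tool's x, y, z as a fraction of full scale, then the opening, from 0 (shut) to 1 (fully open). A call has 1 to 8 rows; each row is the pose to reach, as a shift and turn from the pose commanded when the call began, along the tool's axes at that moment; what a row does not reach only later rows make up. Full scale, the value 1, is 200 mm for a shift and 60 degrees for a turn. A row lasts 1/8 s, in which the tool goes at most 62.5 mm and 10.7 degrees, less where a joint would pass 70% of its speed; a pose out of reach is approached as far as the arm can. A call with a number of a shift or a turn outside -1 to 1 is refused whole. A call with a gripper value outside its range is refused whole. The fingers move at their own pace and stop on an object; the grip force is fixed at half the most. Time passes only in rows, so rows that repeat a pose let the fingers close. It gives the time, the measured TCP pose, the force and the opening at its end, in the units of the state.
- sensors.sense(): the state, without advancing time (a new reading comes with each control period).
- eyes.capture(name): name is "scene" or "top" or "wrist"; returns a dict with "color" (384x512x3 uint8, red, green, blue), "z_map" (384x512 float32, mm along the optical axis (not along the pixel's ray), 0 where there is no reading), "vertical_fov" (degrees; the focal length in pixels is half the picture's height over the tangent of half this angle, whatever the lens; pixels are square), "cx", "cy" (the principal point, pixels), "dist" ([k1, k2, p1, p2, k3] as OpenCV has them; the pictures are not rectified), "world_from_camera" (4x4, takes a point from camera to world coordinates); the wrist camera has in their place "tool_from_camera" (4x4, takes a point from camera to tool coordinates, whose origin is the TCP and whose axes are the tool frame's). Camera axes: x right, y up, looking along -z (the intrinsics and any distortion apply to the point x, -y, -z); pixel columns grow to the right and rows downward; lengths in mm; the calibration is good to about 2 mm. A picture is of the moment at which its call begins: read the wrist's pose just before it.
- workorder.hand_in(): hands the job in, once; it reports no verdict.
Trained networks look in a picture, given as the dict that the camera call returned (one of the last four; its "shot" number tells which), for a name from the list of things; names that differ only in an ending like _2 or _b are one class to them, and where a whole thing is asked for, a point or a joint stands for the part that bears it (a point fixed in the world has none). Each returns a list of dicts, best first, with "conf" (0 to 1); they miss things now and then, are a little off and sometimes report something else, mostly with a low value. They report only what shows in the picture. A call takes as long as a camera call. They do not tell look-alikes from the thing itself.
- spot_in(picture, label): "centre" ([column, row] as shares, 0 to 1, of the picture: columns of its width, rows of its height, amid what is visible of it).
The state is a dict: "t": time; "joint_positions": joint angles; "qvel": joint speeds; "effort": joint torques, N m; "tcp_pos": TCP position; "ee_rot": TCP orientation; "wrist_force": force on the tool from outside, world axes, zero at the start; "torque": the same for the moment, N m; "gripper_width": opening from 0.0 (shut) to 1.0 (fully open).
Only numpy, scipy, OpenCV 4.12 (cv2) and the standard library are available. Lean on these libraries where they do the work, as an engineer would, in place of code of your own. Each camera call takes 0.05 s, during which the arm holds its last target.

## Working session

There is one attempt and no reset: what is moved stays moved. The work goes in short steps, Python scripts to look and compute and a tool call to move; the robot and the scene stay as the last step left them, time stands still between calls to the robot, and variables do not carry over. Pictures are saved under pics/ and viewed, and the job is handed in when it is done.

Besides the shell and the picture viewer there is one more tool, called after "Call:" as name([rows], argument=value, ...), one row to a line, values as JSON. arm_command: Moves the arm, as the interface text tells. Its arguments: {"type":"object","properties":{"commands":{"type":"array","items":{"type":"array","items":{"type":"array","items":{"type":"number","minimum":-1,"maximum":1}}}}},"required":["commands"]}

```bash
mkdir -p pics
cat > h.py <<'E'
import numpy as np, cv2, pickle
from scipy.spatial.transform import Rotation as R
def K(p):
    h,w=p['color'].shape[:2]; f=h/2/np.tan(np.radians(p['vertical_fov'])/2)
    return np.array([[f,0,p['cx']],[0,f,p['cy']],[0,0,1.]])
def T_tool(s):
    T=np.eye(4);T[:3,:3]=R.from_quat(s['ee_rot']).as_matrix();T[:3,3]=s['tcp_pos'];return T
def cam(p,s=None):
    return np.array(p['world_from_camera']) if 'world_from_camera' in p else T_tool(s)@np.array(p['tool_from_camera'])
def world(p,uv,z=None,s=None):
    uv=np.atleast_2d(np.asarray(uv,float))
    n=cv2.undistortPoints(uv[:,None],K(p),np.array(p['dist'],float))[:,0]
    if z is None: z=np.array([p['z_map'][int(round(v)),int(round(u))] for u,v in uv])
    c=np.c_[n[:,0]*z,-n[:,1]*z,-z*np.ones(len(n)),np.ones(len(n))]
    return (cam(p,s)@c.T).T[:,:3]
def cloud(p,s=None):
    h,w=p['z_map'].shape; g=np.stack(np.meshgrid(np.arange(w),np.arange(h)),-1).reshape(-1,2)
    return world(p,g,p['z_map'].reshape(-1).astype(float),s).reshape(h,w,3)
def proj(p,X,s=None):
    X=np.atleast_2d(X);T=np.linalg.inv(cam(p,s));c=X@T[:3,:3].T+T[:3,3]
    c=c*[1,-1,-1]
    return cv2.projectPoints(c,np.zeros(3),np.zeros(3),K(p),np.array(p['dist'],float))[0][:,0]
def save(p,n): cv2.imwrite('pics/'+n,p['color'][...,::-1])
E
cat > a.py <<'E'
from bench import sensors,eyes,spot_in
from h import *
s=sensors.sense();print(s)
names="paddle_disc_shaft paddle_square_shaft paddle_fork_shaft sample_disc_center sample_square_center sample_fork_center mat bins seat slope rack spray jar brush cup".split()
D={}
for c in ['top','scene']:
    p=eyes.capture(c);save(p,c+'0.png');D[c]=p
    print(c,p['vertical_fov'],p['cx'],p['cy'],p['dist'],np.round(cam(p),3).tolist())
    for n in names:
        for r in spot_in(p,n)[:3]:
            uv=np.array(r['centre'])*[512,384]
            print(n,round(r['conf'],2),uv.round(0),world(p,np.clip(uv,0,[511,383])).round(0))
pickle.dump((s,D),open('d0.pkl','wb'))
E
python3 a.py; python3 -c "
import cv2,numpy as np
"
```

```text
{'t': 0.0, 'joint_positions': array([-1.14290483e+00,  2.64764613e-01,  1.60540092e+00, -2.12455656e-05,
        1.27371471e+00, -3.68857886e-02]), 'qvel': array([-0.00029418,  0.00089488,  0.00082317, -0.00043105,  0.00098038,
       -0.00115648]), 'effort': array([ 2.24938030e-04, -5.15109730e+01, -3.67316937e+01,  6.54136738e-05,
        1.28082640e-02,  1.45983552e-05]), 'tcp_pos': array([ 302.24001724, -602.71342403,  229.93978434]), 'ee_rot': array([-0.68793397, -0.16364257,  0.68826229, -0.1620586 ]), 'wrist_force': array([ 0.37201772,  0.51993409, -0.82749575]), 'torque': array([-0.00198461,  0.01036817, -0.04227826]), 'gripper_width': 0.9967742878439373}
top 51.49358733120154 261.7922973785561 185.2166772116155 [-0.07170007  0.          0.          0.          0.        ] [[-0.018, 0.985, -0.17, 234.136], [-1.0, -0.018, 0.004, -151.456], [0.001, 0.17, 0.985, 1693.469], [0.0, 0.0, 0.0, 1.0]]
paddle_disc_shaft 0.66 [292. 186.] [[ 522. -289.   -3.]]
paddle_square_shaft 0.61 [266. 178.] [[ 555. -175.   10.]]
paddle_fork_shaft 0.78 [236. 183.] [[532. -48.  27.]]
sample_disc_cente
[... 1596 characters left out ...]
. 262.] [[ 758. -208.   10.]]
sample_fork_center 0.81 [122. 251.] [[ 416. -546.    9.]]
sample_fork_center 0.59 [277. 147.] [[368. 116.  70.]]
sample_fork_center 0.53 [ 86. 283.] [[ 462. -682.    7.]]
mat 0.65 [135. 253.] [[ 440. -517.    2.]]
bins 0.8 [230. 211.] [[ 468. -182.   -0.]]
bins 0.4 [357. 145.] [[499. 412.  24.]]
bins 0.24 [360. 145.] [[531. 385.  52.]]
seat 0.84 [360. 146.] [[542. 368.  59.]]
seat 0.24 [134. 253.] [[ 437. -521.    2.]]
slope 0.9 [360. 149.] [[587. 307.  95.]]
spray 0.63 [361. 201.] [[790.  62. 117.]]
jar 0.74 [279. 147.] [[375. 115.  77.]]
jar 0.33 [358. 145.] [[510. 401.  33.]]
brush 0.59 [306. 130.] [[287. 352.  16.]]
cup 0.62 [238. 268.] [[ 739. -371.   84.]]
```

Run:
```python
from h import *
s,D=pickle.load(open('d0.pkl','rb'))
for c,b in [('top',(110,100,410,280)),('scene',(60,90,420,320))]:
    im=D[c]['color'][b[1]:b[3],b[0]:b[2],::-1]
    k=800/im.shape[1];k=min(k,600/im.shape[0])
    cv2.imwrite(f'pics/{c}1.png',cv2.resize(im,None,fx=k,fy=k,interpolation=cv2.INTER_CUBIC));print(k)
```

```text
2.6666666666666665
2.2222222222222223
```

View pics/top1.png

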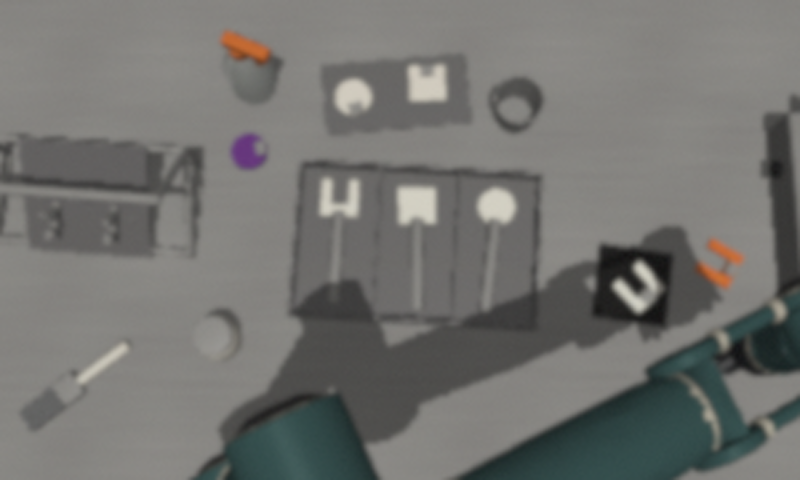

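View pics/scene1.png

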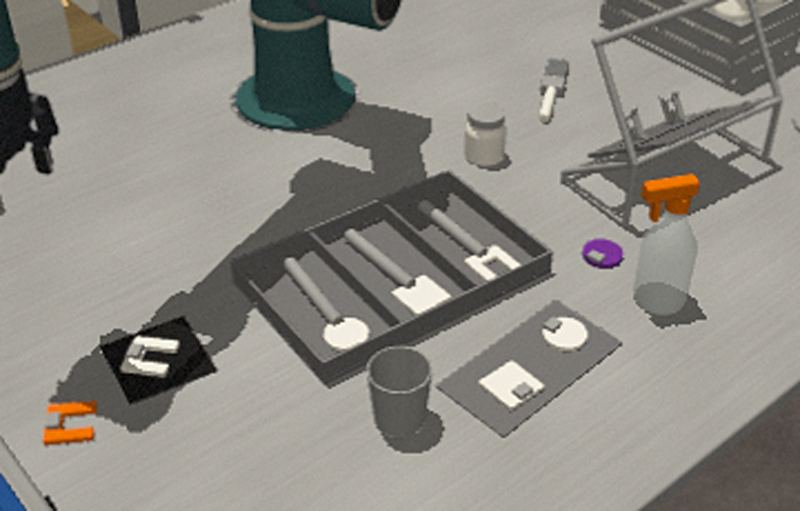

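The worn blade on the black mat is a white two-pronged fork: top crop (637,287), scene crop (150,355). The other candidates don't count:
- The disc and square are on the drip tray.
- The orange fork and purple disc are look-alikes.

The fork paddle is in the left bin compartment, with its blade at top crop (340,197) and scene crop (492,263). Next I'll measure it and the rack.

```bash
cat > b.py <<'E'
from h import *
from bench import eyes,sensors
s,D=pickle.load(open('d0.pkl','rb'))
s=sensors.sense();w=eyes.capture('wrist');save(w,'w0.png')
print(np.round(w['tool_from_camera'],2).tolist(),w['vertical_fov'],w['dist'],w['cx'],w['cy'])
print('tool axes cols',T_tool(s)[:3,:3].round(3).tolist())
for c in ['top','scene']:
    p=D[c];X=cloud(p);im=p['color'].astype(int)
    # board plane region
    # cluster of points around rack
    m=(X[...,0]>430)&(X[...,0]<720)&(X[...,1]>180)&(X[...,1]<520)&(X[...,2]>15)&(p['z_map']>0)
    P=X[m];print(c,len(P),P.min(0).round(),P.max(0).round())
    hi=P[P[:,2]>240]; 
    if len(hi)>5:
        A=np.polyfit(hi[:,1],hi[:,0],1);print('bar x=',A,'z',np.median(hi[:,2]),hi.min(0),hi.max(0))
    B=P[(P[:,2]<170)]
    # RANSAC plane
    rng=np.random.default_rng(0);best=0
    for _ in range(2000):
        q=B[rng.choice(len(B),3,False)];n=np.cross(q[1]-q[0],q[2]-q[0]);l=np.linalg.norm(n)
        if l<100: continue
        n/=l;n*=np.sign(n[2])
        if abs(n[2]-np.cos(np.radians(35)))>.08: continue
        k=abs((B-q[0])@n)<5
        if k.sum()>best: best=k.sum();bk=k
    Q=B[bk];c0=Q.mean(0);n=np.linalg.svd(Q-c0)[2][2];n*=np.sign(n[2])
    print('plane',best,len(B),c0.round(1),n.round(3),'tilt',np.degrees(np.arccos(n[2])),'yaw',np.degrees(np.arctan2(-n[1],-n[0])))
    b=np.degrees(np.arctan2(-n[1],-n[0]))
    zr=np.radians(b);ux=np.array([np.cos(zr)*.819,np.sin(zr)*.819,.574]);uy=np.array([-np.sin(zr),np.cos(zr),0])
    a=(Q-c0)@ux;bb=(Q-c0)@uy
    print(np.percentile(a,[0,2,98,100]).round(),np.percentile(bb,[0,2,98,100]).round())
    # white blade px
    m=(im.min(-1)>150)&(X[...,0]>350)&(X[...,0]<650)&(X[...,1]<40)&(X[...,1]>-120)
    v,u=np.nonzero(m);print('blade px',len(u),u.mean(),v.mean(),X[m].mean(0).round(1),X[m].min(0).round(),X[m].max(0).round())
E
python3 b.py
```

```text
[[-0.0, 0.31, -0.95, -143.45], [1.0, 0.0, -0.0, 0.24], [0.0, -0.95, -0.31, -79.12], [0.0, 0.0, 0.0, 1.0]] 71.73422458027626 [-0.03249375  0.          0.          0.          0.        ] 250.08510062102266 194.69973488289583
tool axes cols [[0.0, 0.448, -0.894], [0.0, -0.894, -0.448], [-1.0, -0.0, -0.0]]
top 2618 [482. 180.  15.] [668. 511. 288.]
bar x= [1.01605436e-01 5.04696346e+02] z 277.9750698331725 [517.85619688 180.05578766 240.96556492] [581.14391196 511.00889862 288.32335276]
plane 1527 2170 [573.3 344.7  81.2] [-0.564  0.068  0.823] tilt 34.600374776079676 yaw -6.869872239030638
[-106.  -98.   87.   92.] [-170. -104.  154.  163.]
blade px 129 236.88372093023256 174.53488372093022 [572.5 -51.7  12. ] [547. -82.  -7.] [605. -22.  25.]
scene 1588 [481. 180.  15.] [671. 506. 283.]
bar x= [1.06481018e-01 5.08621166e+02] z 274.28898833439234 [518.86736721 180.12970888 240.67050697] [582.74999661 505.25901131 282.70526069]
plane 557 1105 [596.4 327.6  97. ] [-0.545  0.049  0.837] tilt 33.16291519285897 yaw -5.1058129014605855
[-133. -122.   61.   66.] [-143. -109.  165.  174.]
blade px 370 286.1972972972973 209.3189189189189 [585.3 -44.    8.4] [ 388. -120.   -7.] [650.  40.  44.]
```

View pics/w0.png

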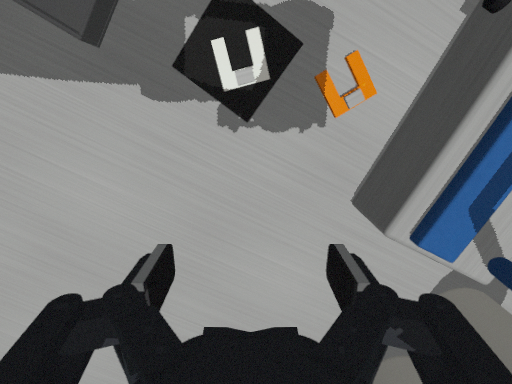

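The wrist view also shows the fork on the mat, at (240,60). Moving over the fork paddle, with the camera side facing away from the base.

Call:
arm_command([
  [[0,-1,-1,0.443,0,0,0.6],[0,-1,-1,0.443,0,0,0.6],[0,-1,-1,0.443,0,0,0.6],[0,-1,-1,0.443,0,0,0.6],[0,-1,-1,0.443,0,0,0.6],[0,-1,-1,0.443,0,0,0.6]],
])

```text
t: 2.4
tcp_pos: [392.3, -333.0, 231.6]
ee_rot: [0.707, 0.001, -0.707, 0.002]
wrist_force: [0.2, 0.6, -0.7]
gripper_width: 0.597
```

Call:
arm_command([
  [[0.2,-1,-0.4,0,0,0,0.6],[0.2,-1,-0.4,0,0,0,0.6],[0.2,-1,-0.4,0,0,0,0.6],[0.2,-1,-0.4,0,0,0,0.6],[0.2,-1,-0.4,0,0,0,0.6]],
])

```text
t: 3.02
tcp_pos: [471.9, -134.1, 190.8]
ee_rot: [-0.707, -0.001, 0.707, -0.001]
wrist_force: [-1.0, 0.2, -0.7]
gripper_width: 0.602
```

Call:
arm_command([
  [[0.2,-0.4,0,0,0,0,0.6],[0.2,-0.4,0,0,0,0,0.6],[0.2,-0.4,0,0,0,0,0.6],[0.2,-0.4,0,0,0,0,0.6]],
])

```text
t: 3.52
tcp_pos: [472.2, -56.6, 152.1]
ee_rot: [0.708, -0.0, -0.707, 0.0]
wrist_force: [0.5, 1.0, 0.4]
gripper_width: 0.601
```

```bash
cat > c.py <<'E'
import sys
from h import *
from bench import eyes,sensors,spot_in
n=sys.argv[1]
s=sensors.sense();w=eyes.capture('wrist');save(w,n+'.png')
print(s['t'],s['tcp_pos'].round(1),T_tool(s)[:3,:3].round(3).tolist(),s['joint_positions'].round(2),s['gripper_width'],s['wrist_force'].round(1))
pickle.dump((s,w),open(n+'.pkl','wb'))
for l in sys.argv[2:]:
    for r in spot_in(w,l)[:3]:
        uv=np.array(r['centre'])*[512,384];print(l,round(r['conf'],2),uv.round(0),world(w,uv,s=s).round(1))
E
python3 c.py w1 paddle_fork_shaft
```

```text
3.525 [472.2 -56.6 152.1] [[0.001, -0.0, -1.0], [-0.001, -1.0, 0.0], [-1.0, 0.001, -0.001]] [-0.17 -0.05  2.1  -0.    1.09  1.4 ] 0.6009245199122691 [0.5 1.  0.4]
paddle_fork_shaft 0.88 [242. 113.] [[548.1 -48.8  26.5]]
```

View pics/w1.png

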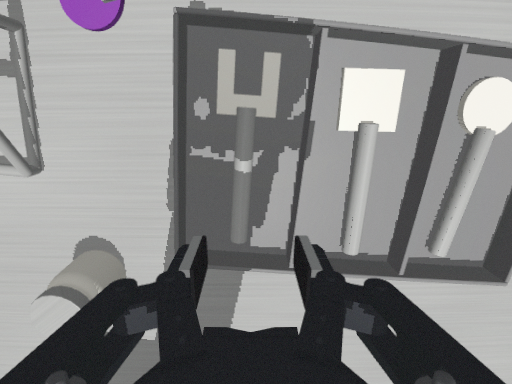

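The wrist image shows the fork paddle in the left compartment. Its blade is at (248,85) and its shaft runs from (246,108) to (239,243).

```bash
cat >> h.py <<'E'
def atz(p,uv,z,s=None):
    T=cam(p,s);a=world(p,uv,1.0,s);d=a-T[:3,3];return T[:3,3]+d*((z-T[2,3])/d[:,2:3])
E
python3 - <<'E'
from h import *
s,w=pickle.load(open('w1.pkl','rb'))
im=w['color'][60:265,195:305,::-1];cv2.imwrite('pics/w1c.png',cv2.resize(im,None,fx=2.9,fy=2.9,interpolation=cv2.INTER_CUBIC))
X=cloud(w,s)
for v in range(95,250,12):
    g=w['color'][v,215:275].astype(int).sum(-1)/3;z=X[v,215:275,2]
    k=np.nonzero(z>14)[0]+215
    print(v,k.min() if len(k) else '',k.max() if len(k) else '',np.median(X[v,k,2]).round(1) if len(k) else '',np.median(z).round(1))
print(atz(w,[[246,108],[239,243],[217,50],[280,55]],15,s).round(1))
E
```

```text
95 218 274 14.5 13.7
107 217 272 14.3 14.0
119 236 255 24.1 5.8
131 236 254 24.7 6.0
143 235 253 24.5 6.3
155 235 253 23.6 6.2
167 234 252 24.5 6.3
179 233 251 24.7 6.1
191 233 250 24.0 5.8
203 232 249 24.1 6.1
215 232 248 24.5 5.9
227 231 248 24.1 5.9
239 231 247 24.2 6.0
[[552.9 -52.9  15. ]
 [401.2 -43.7  15. ]
 [606.  -25.5  15. ]
 [601.5 -85.7  15. ]]
```

View pics/w1c.png

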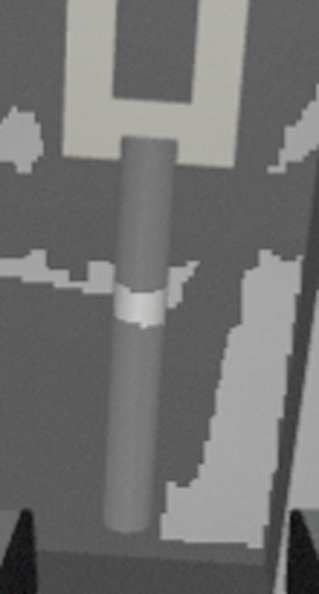

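Run:
```python
from h import *
s,w=pickle.load(open('w1.pkl','rb'))
e=atz(w,[[246.7,107.5],[238.8,241.5]],24.5,s);print(e.round(1),np.linalg.norm(e[0]-e[1]))
b=atz(w,[[217.4,114],[276,117.2]],14,s);print(b.round(1),b.mean(0),np.linalg.norm(b[0]-b[1]))
a=np.array([[236+9.5-0,119],[231+8,239]],float);print(atz(w,a,17,s).round(1))
m=(e[0]+e[1])/2;d=e[0]-e[1];print('mid',m,'yaw',np.degrees(np.arctan2(d[1],d[0])))
print('bladeroot-70:',b.mean(0)-70*d/np.linalg.norm(d))
```

```text
[[553.3 -53.7  24.5]
 [408.2 -44.   24.5]] 145.38513903015476
[[547.1 -23.7  14. ]
 [543.9 -83.4  14. ]] [545.48237698 -53.56958034  14.        ] 59.831516665170646
[[542.2 -52.3  17. ]
 [407.5 -43.9  17. ]]
mid [480.7393423 -48.8250633  24.5      ] yaw -3.819858684166549
bladeroot-70: [475.63788633 -48.90619897  14.        ]
```

Call:
arm_command([
  [[0,-0.038,-0.021,0.063,0,0,0.55],[0.2,-0.038,-0.021,0.063,0,0,0.55],[0.45,-0.038,-0.021,0.063,0,0,0.55],[0.6,-0.038,-0.021,0.063,0,0,0.55],[0.68,-0.038,-0.021,0.063,0,0,0.55],[0.72,-0.038,-0.021,0.063,0,0,0.55],[0.72,-0.038,-0.021,0.063,0,0,0.55]],
])

```text
t: 4.5
tcp_pos: [476.4, -47.7, 7.8]
ee_rot: [0.707, -0.023, -0.706, -0.023]
wrist_force: [0.2, -0.1, 0.7]
gripper_width: 0.55
```

```bash
python3 c.py w2
```

```text
4.5 [476.4 -47.7   7.8] [[0.001, -0.065, -0.998], [-0.0, -0.998, 0.065], [-1.0, 0.0, -0.001]] [-0.15  0.16  2.2  -0.    0.78  1.48] 0.5498244174247182 [ 0.2 -0.1  0.7]
```

View pics/w2.png

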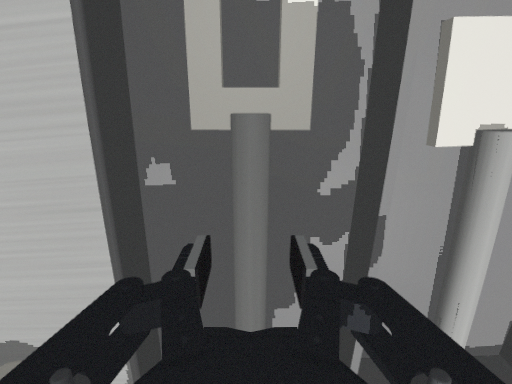

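The jaws straddle the shaft squarely at (250,280), and the blade root shows at (250,129). I'll check the offset along the shaft from that.

Run:
```python
from h import *
s,w=pickle.load(open('w2.pkl','rb'))
Ti=np.linalg.inv(T_tool(s))
for z in (13,14,15):
    b=atz(w,[[190,130],[312,130]],z,s); print(z,np.linalg.norm(b[0]-b[1]),(b@Ti[:3,:3].T+Ti[:3,3]).round(1).tolist())
```

```text
13 62.11677597154846 [[-5.1, -30.5, -69.2], [-5.1, 31.7, -69.2]]
14 61.66772705648475 [[-6.1, -30.2, -69.3], [-6.1, 31.4, -69.2]]
15 61.21867814142103 [[-7.1, -30.0, -69.4], [-7.1, 31.2, -69.3]]
```

Call:
arm_command([
  [[0,0,0,0,0,0,0],[0,0,0,0,0,0,0],[0,0,0,0,0,0,0],[0,0,0,0,0,0,0],[0,0,0,0,0,0,0],[0,0,0,0,0,0,0]],
])

```text
t: 5.3
tcp_pos: [476.7, -47.4, 8.6]
ee_rot: [0.707, -0.023, -0.706, -0.023]
wrist_force: [-1.4, 0.2, 5.4]
gripper_width: 0.206
```

Gripped, with the blade root 69 mm ahead of the tool, so the grip is midway. Lifting it, then looking closer at the rack in the fixed views.

Call:
arm_command([
  [[-0.1,0,0,0,0,0,0],[-0.3,0,0,0,0,0,0],[-0.6,0,0,0,0,0,0],[-0.9,0,0,0,0,0,0],[-1,0,0,0,0,0,0],[-1,0,0,0,0,0,0]],
])

```text
t: 6.05
tcp_pos: [477.0, -47.4, 209.5]
ee_rot: [0.708, -0.023, -0.705, -0.023]
wrist_force: [-0.0, 0.6, -3.0]
gripper_width: 0.205
```

```bash
python3 c.py w3
python3 - <<'E'
from h import *
s,D=pickle.load(open('d0.pkl','rb'))
for c,b in [('top',(100,140,190,205)),('scene',(300,85,420,200))]:
    im=D[c]['color'][b[1]:b[3],b[0]:b[2],::-1]
    k=min(800/im.shape[1],600/im.shape[0]);print(c,k,b)
    cv2.imwrite(f'pics/{c}2.png',cv2.resize(im,None,fx=k,fy=k,interpolation=cv2.INTER_CUBIC))
E
```

```text
6.05 [477.  -47.4 209.5] [[0.005, -0.065, -0.998], [-0.001, -0.998, 0.065], [-1.0, 0.0, -0.005]] [-0.15 -0.1   2.04 -0.    1.2   1.48] 0.20469906396197582 [-0.   0.6 -3. ]
top 8.88888888888889 (100, 140, 190, 205)
scene 5.217391304347826 (300, 85, 420, 200)
```

View pics/w3.png

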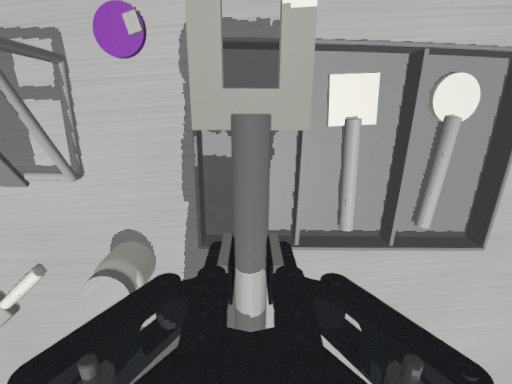

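View pics/top2.png

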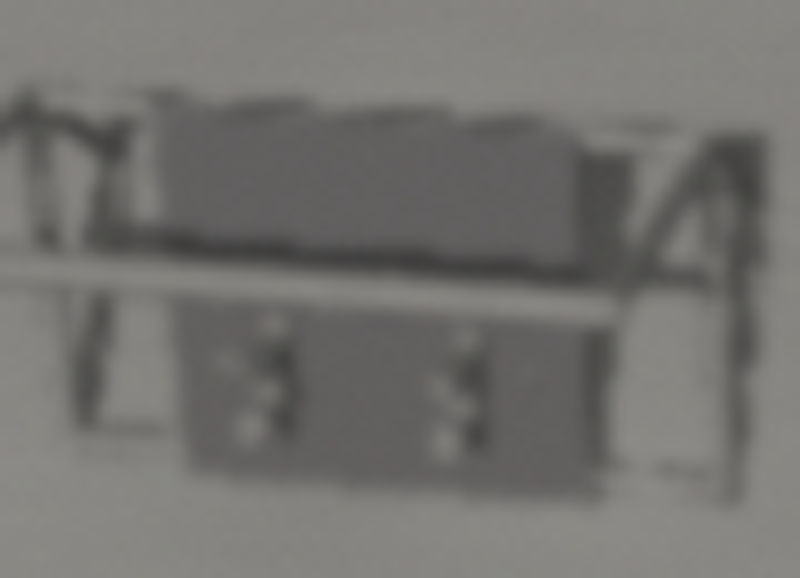

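View pics/scene2.png

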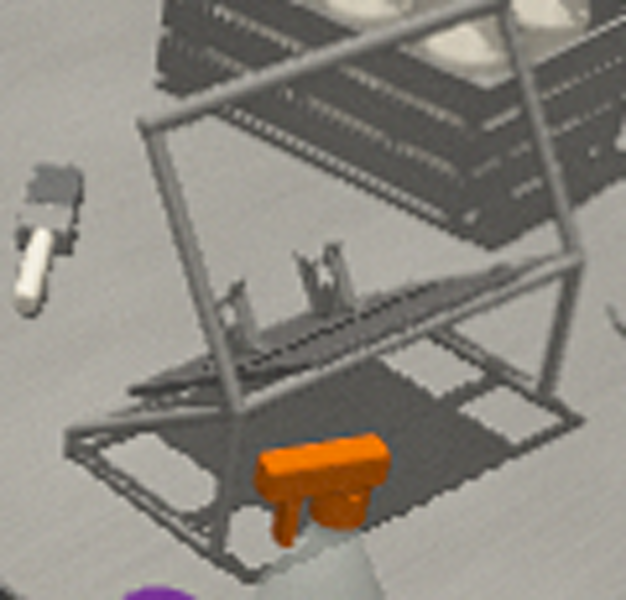

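The paddle is held level with the blade ahead. The top crop shows clip flares at (275,325)/(248,430) and (468,340)/(445,440). That gives a first estimate of the seat.

```bash
cat > seat.py <<'E'
from h import *
s,D=pickle.load(open('d0.pkl','rb'))
p=D['top'];k=800/90
f=lambda L:np.array(L)/k+[100,140]-0.5
q=f([[275,325],[248,430],[468,340],[445,440]])
psi=np.radians(-5.9)
def axes(psi):
    c,sn=np.cos(psi),np.sin(psi);t=np.radians(35)
    return np.array([c*np.cos(t),sn*np.cos(t),np.sin(t)]),np.array([-sn,c,0]),np.array([-c*np.sin(t),-sn*np.sin(t),np.cos(t)])
ux,uy,n=axes(psi)
O=np.array([0,0,60.])
hs=[(O+21*ux+51*n)[2],(O-21*ux+51*n)[2]]*2
P=np.vstack([atz(p,[a],h) for a,h in zip(q,hs)]);print(P.round(1))
l,r=P[:2].mean(0),P[2:].mean(0);print('clip spacing',np.linalg.norm(l-r),'yaw',np.degrees(np.arctan2(-(l-r)[0],(l-r)[1])))
seat=(l+r)/2-19*n;print('seat',seat.round(1))
s3,_=pickle.load(open('w3.pkl','rb'))
Rt=np.c_[-n,ux,-uy];T=T_tool(s3)
print('target rot cols',Rt.round(3).tolist())
for d in (150,):
    tgt=seat+n*(d-7); print('tgt',tgt)
rv=R.from_matrix(T[:3,:3].T@Rt).as_rotvec();print('rotvec tool deg',np.degrees(rv))
E
python3 seat.py
```

```text
[[553.8 376.6 113.8]
 [509.4 395.4  89.7]
 [545.1 286.9 113.8]
 [503.  302.9  89.7]]
clip spacing 91.42041327598773 yaw -4.716645524008401
seat [538.7 339.3  86.2]
target rot cols [[0.571, 0.815, -0.103], [-0.059, -0.084, -0.995], [-0.819, 0.574, -0.0]]
tgt [457.08398847 347.77471288 203.35160775]
rotvec tool deg [-84.88267517  26.54730317  27.55682347]
```

Call:
arm_command([
  [[-0.2,-0.3,0.1,-0.17,0,0,0],[-0.2,-0.6,0.1,-0.34,0,0,0],[-0.2,-0.9,0.1,-0.51,0,0,0],[-0.2,-1,0.1,-0.68,0,0,0],[-0.2,-1,0.1,-0.7,0,0,0]],
])

```text
t: 6.72
tcp_pos: [468.4, 146.4, 244.3]
ee_rot: [-0.665, -0.226, 0.671, -0.236]
wrist_force: [-3.4, 2.2, 0.2]
gripper_width: 0.114
```

```bash
cat > plan.py <<'E'
import sys
from h import *
from bench import sensors
def plan(tgt,Rt):
    s=sensors.sense();T=T_tool(s)
    d=T[:3,:3].T@(np.array(tgt)-T[:3,3]);rv=np.degrees(R.from_matrix(T[:3,:3].T@Rt).as_rotvec())
    print('t',s['t'],'tcp',s['tcp_pos'].round(1),'q',s['joint_positions'].round(2),'F',s['wrist_force'].round(1))
    print('shift frac',(d/200).round(3),'turn frac',(rv/60).round(3),'mm',d.round(1),'deg',rv.round(1))
def axes(deg):
    psi=np.radians(deg);c,sn=np.cos(psi),np.sin(psi);t=np.radians(35)
    ux,uy,n=np.array([c*np.cos(t),sn*np.cos(t),np.sin(t)]),np.array([-sn,c,0]),np.array([-c*np.sin(t),-sn*np.sin(t),np.cos(t)])
    return ux,uy,n,np.c_[-n,ux,-uy]
E
python3 - <<'E'
from plan import *
ux,uy,n,Rt=axes(-5.9)
plan(np.array([538.7,339.3,86.2])+n*170,Rt)
E
```

```text
t 6.725 tcp [468.4 146.4 244.3] q [ 0.26 -0.09  1.96 -0.01  1.28  1.17] F [-3.4  2.2  0.2]
shift frac [ 0.079 -0.881 -0.523] turn frac [-0.736  0.248  0.547] mm [  15.7 -176.2 -104.7] deg [-44.1  14.9  32.8]
```

The gripper width fell from 0.205 to 0.114, so I'll look before moving on.

```bash
python3 c.py w4; python3 -c "
from bench import eyes
from h import *
p=eyes.capture('scene');save(p,'sc4.png')"
```

```text
6.725 [468.4 146.4 244.3] [[-0.004, 0.618, -0.786], [-0.016, -0.786, -0.618], [-1.0, 0.01, 0.013]] [ 0.26 -0.09  1.96 -0.01  1.28  1.17] 0.11430194053775615 [-3.4  2.2  0.2]
```

View pics/w4.png

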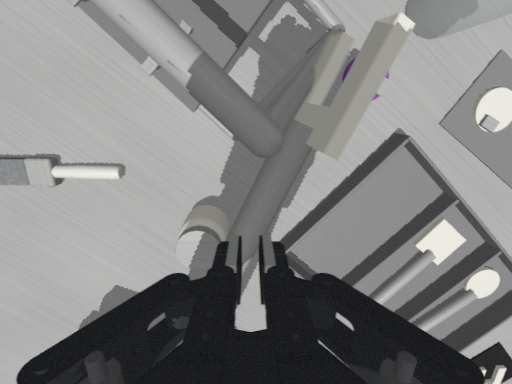

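View pics/sc4.png

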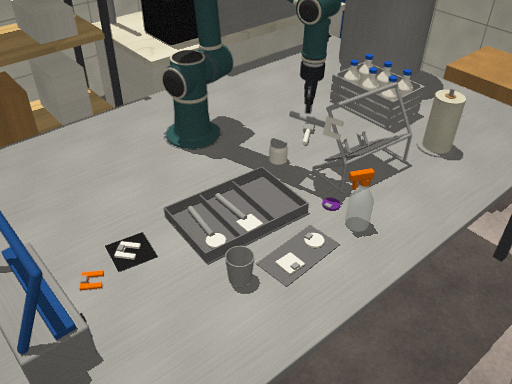

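Run:
```python
from h import *
for n,b in (('w4',(180,100,340,350)),('w3',(180,100,340,350))):
    s,w=pickle.load(open(n+'.pkl','rb'))
    im=w['color'][b[1]:b[3],b[0]:b[2],::-1].copy();im=np.clip(im*1.6,0,255).astype(np.uint8)
    cv2.imwrite(f'pics/{n}z.png',cv2.resize(im,None,fx=2.4,fy=2.4,interpolation=cv2.INTER_CUBIC))
    X=cloud(w,s);Ti=np.linalg.inv(T_tool(s))
    for u,v in [(250,300),(250,315),(251,260),(256,230),(265,205),(280,180),(330,120),(320,60),(390,40)]:
        print(n,u,v,X[v,u].round(0),(Ti[:3,:3]@X[v,u]+Ti[:3,3]).round(0))
c=cv2.imread('pics/sc4.png')[90:200,270:430];cv2.imwrite('pics/sc4z.png',cv2.resize(c,None,fx=5,fy=5,interpolation=cv2.INTER_CUBIC))
```

```text
w4 250 300 [276.  -8.   1.] [246.   0. 244.]
w4 250 315 [249. -30.   0.] [248.   0. 278.]
w4 251 260 [463. 141. 248.] [-4.  1.  7.]
w4 256 230 [482. 153. 252.] [ -8.   4. -15.]
w4 265 205 [497. 158. 252.] [ -8.   8. -29.]
w4 280 180 [513. 161. 253.] [ -9.  16. -44.]
w4 330 120 [550. 164. 263.] [-20.  36. -74.]
w4 320 60 [581. 178. 203.] [  40.   44. -109.]
w4 390 40 [586. 168. 271.] [ -27.   56. -106.]
w3 250 300 [451. -46. 226.] [-17.  -0.  26.]
w3 250 315 [441. -45. 226.] [-17.  -0.  36.]
w3 251 260 [478. -48. 226.] [-17.   1.  -1.]
w3 256 230 [495. -52. 226.] [-16.   3. -18.]
w3 265 205 [507. -57. 222.] [-12.   8. -31.]
w3 280 180 [463. -87.   6.] [204.  41.  12.]
w3 330 120 [ 538. -151.   13.] [196.  99. -67.]
w3 320 60 [ 608. -140.    7.] [ 204.   84. -136.]
w3 390 40 [ 626. -225.    1.] [ 210.  168. -160.]
```

View pics/w4z.png

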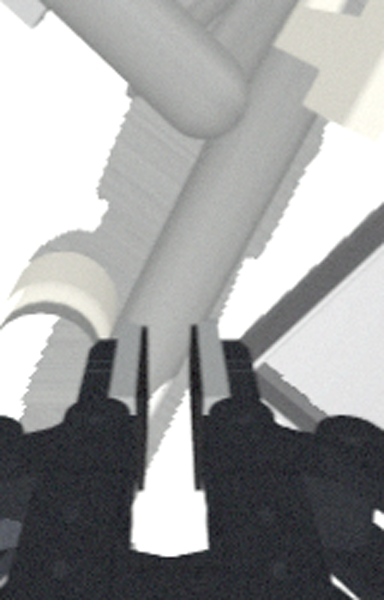

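View pics/sc4z.png

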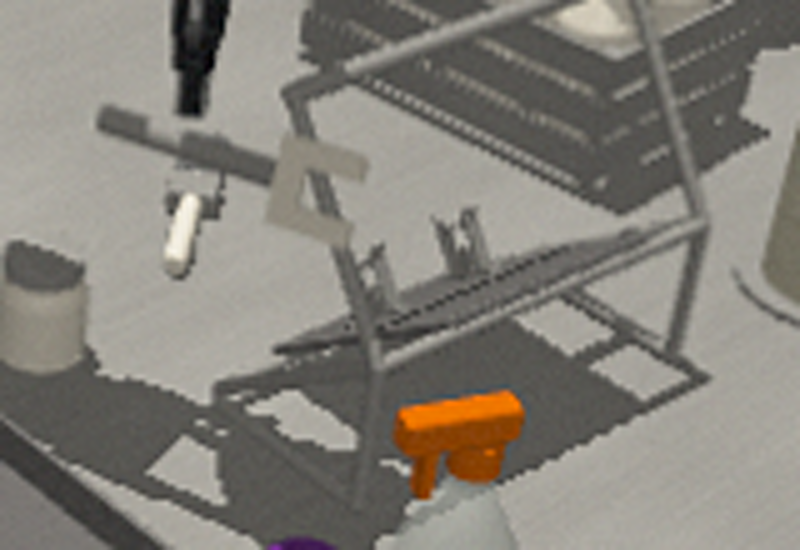

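The paddle struck the near end of the rack's bar: I turned the blade too early, at too low a height. It has been pushed down to the fingertips. I'll check whether it is still held.

```bash
python3 c.py w5; python3 -c "
from bench import eyes
from h import *
p=eyes.capture('scene');c=p['color'][90:200,270:430,::-1];cv2.imwrite('pics/sc5z.png',cv2.resize(c,None,fx=5,fy=5,interpolation=cv2.INTER_CUBIC))"
```

```text
6.825 [467.6 152.2 244.4] [[-0.005, 0.618, -0.786], [-0.002, -0.786, -0.618], [-1.0, -0.001, 0.005]] [ 0.26 -0.09  1.96 -0.    1.27  1.17] -0.0020554805461184744 [-0.3 -0.1  1. ]
```

View pics/w5.png

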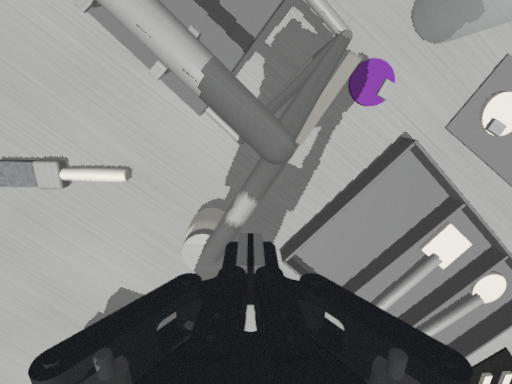

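View pics/sc5z.png

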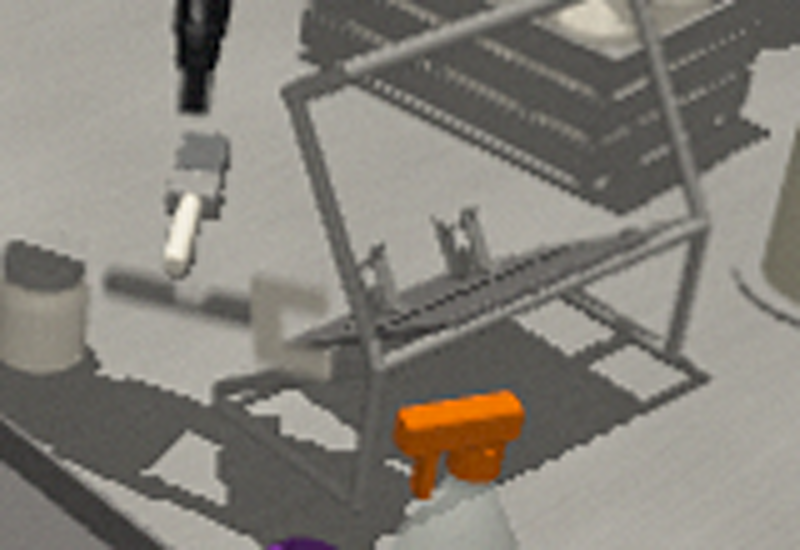

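It has come free and is falling. I'll lift clear and let it settle.

Call:
arm_command([
  [[-0.2,0.1,0.2,0,0,0,0.6],[-0.2,0.1,0.2,0,0,0,0.6],[-0.2,0.1,0.2,0,0,0,0.6],[-0.2,0.1,0.2,0,0,0,0.6],[-0.2,0.1,0.2,0,0,0,0.6],[-0.2,0.1,0.2,0,0,0,0.6]],
])

```text
t: 7.68
tcp_pos: [449.5, 113.4, 286.6]
ee_rot: [-0.668, -0.232, 0.668, -0.232]
wrist_force: [-1.1, 0.2, 0.3]
gripper_width: 0.603
```

```bash
python3 c.py w6 paddle_fork_shaft jar
python3 - <<'E'
from bench import eyes
from h import *
p=eyes.capture('scene');q=eyes.capture('top');pickle.dump((p,q),open('d6.pkl','wb'))
c=p['color'][90:280,200:430,::-1];cv2.imwrite('pics/sc6z.png',cv2.resize(c,None,fx=3.1,fy=3.1,interpolation=cv2.INTER_CUBIC))
c=q['color'][110:270,110:330,::-1];cv2.imwrite('pics/top6z.png',cv2.resize(c,None,fx=3.5,fy=3.5,interpolation=cv2.INTER_CUBIC))
E
```

```text
7.675 [449.5 113.4 286.6] [[-0.001, 0.62, -0.785], [-0.0, -0.785, -0.62], [-1.0, -0.001, 0.001]] [ 0.19 -0.18  1.96  0.    1.36  1.1 ] 0.6027424746568861 [-1.1  0.2  0.3]
paddle_fork_shaft 0.93 [250. 102.] [[519.8 168.   35.4]]
jar 0.59 [196. 204.] [[367.9 144.   86.1]]
jar 0.2 [250. 104.] [[516.5 166.5  35.5]]
```

View pics/w6.png

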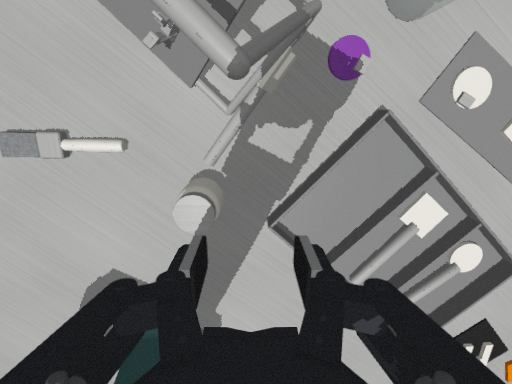

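View pics/sc6z.png

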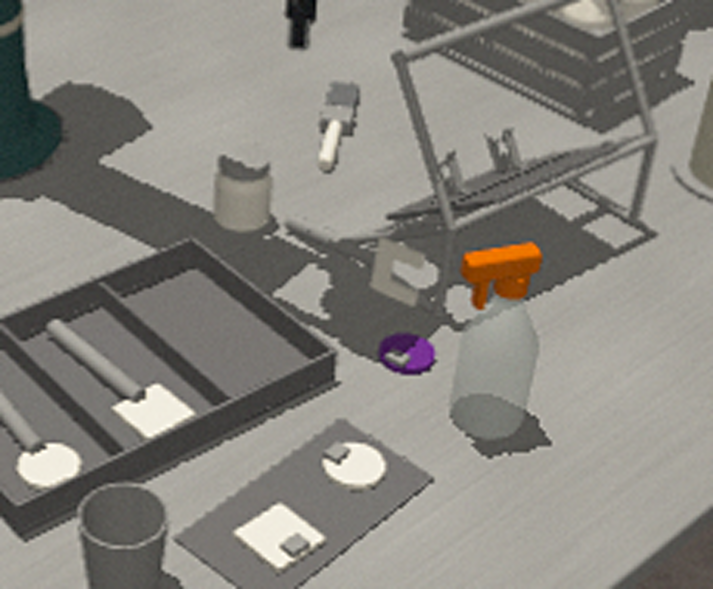

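View pics/top6z.png

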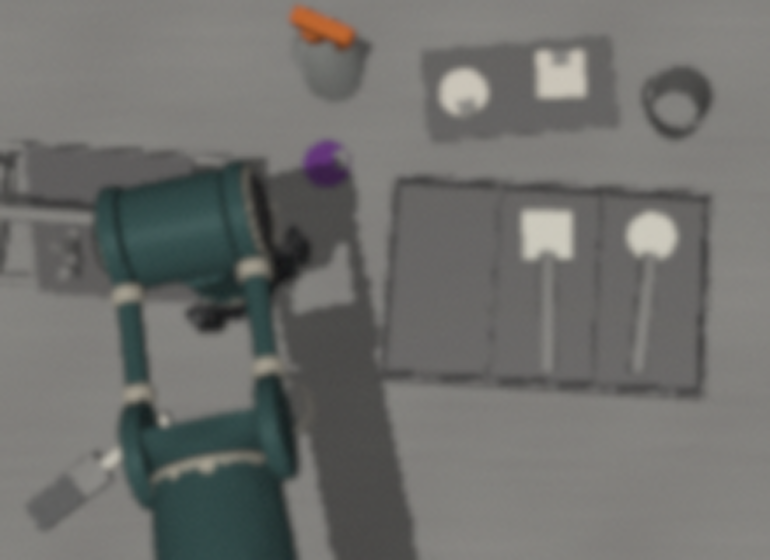

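The paddle landed without hitting the jar (wrist (195,212)) or the purple disc. Its shaft runs from (207,162) to about (265,90), and it leans on the rack's floor tube with the fork standing on edge. I'll measure its pose.

Run:
```python
from h import *
s,w=pickle.load(open('w6.pkl','rb'))
im=w['color'][30:190,170:330,::-1];im=np.clip(im*1.5,0,255).astype(np.uint8);cv2.imwrite('pics/w6z.png',cv2.resize(im,None,fx=3.7,fy=3.7,interpolation=cv2.INTER_CUBIC))
z=cloud(w,s)[30:190,170:330,2];g=cv2.resize((np.clip(z,0,90)/90*255).astype(np.uint8),None,fx=3.7,fy=3.7,interpolation=cv2.INTER_NEAREST)
cv2.imwrite('pics/w6d.png',cv2.applyColorMap(g,cv2.COLORMAP_JET))
```

```text
(no output)
```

View pics/w6z.png

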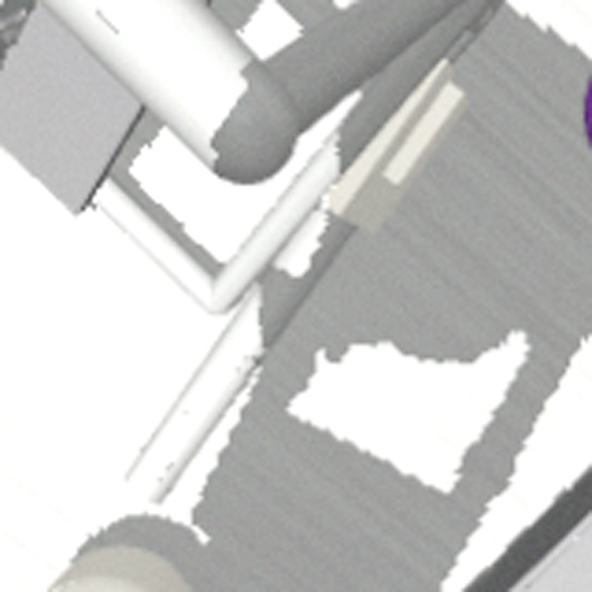

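View pics/w6d.png

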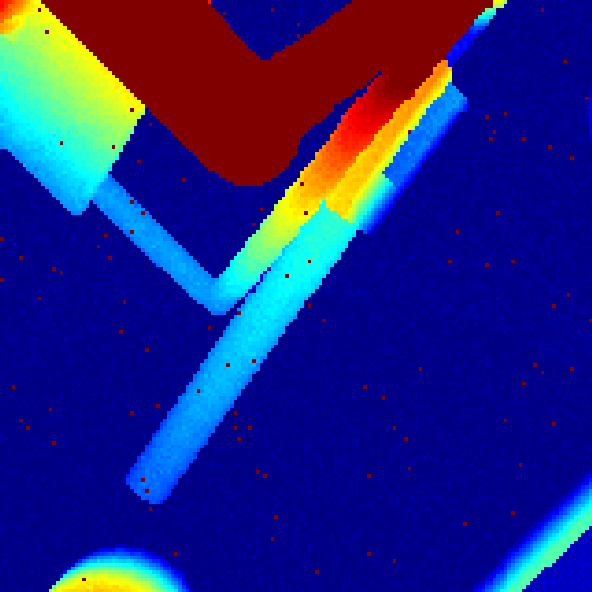

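Run:
```python
from h import *
s,w=pickle.load(open('w6.pkl','rb'))
X=cloud(w,s)
# shaft mask polygon in crop coords
poly=np.array([[130,480],[160,500],[350,235],[320,210],[230,320]])/3.7+[170,30]
m=np.zeros(X.shape[:2],np.uint8);cv2.fillPoly(m,[poly.round().astype(int)],1)
P=X[(m>0)&(X[...,2]>12)&(X[...,2]<60)]
# fit cylinder r=10
from scipy.optimize import least_squares
def res(q):
    c=np.array([q[0],q[1],q[2]]);d=np.array([np.cos(q[3])*np.cos(q[4]),np.sin(q[3])*np.cos(q[4]),np.sin(q[4])])
    v=P-c;v=v-np.outer(v@d,d);return np.linalg.norm(v,axis=1)-10
c0=P.mean(0)-[0,0,8];r=least_squares(res,[*c0,np.radians(20),.1],loss='soft_l1')
q=r.x;d=np.array([np.cos(q[3])*np.cos(q[4]),np.sin(q[3])*np.cos(q[4]),np.sin(q[4])])
print(len(P),'rms',np.std(r.fun),q[:3],'yaw,pitch',np.degrees(q[3:]))
a=(P-q[:3])@d;print('extent',np.percentile(a,[0,1,99,100]).round(1))
e=q[:3]+d*np.percentile(a,.5);print('free end',e,'mid',e+70*d,'blade root',e+140*d)
# blade
poly=np.array([[320,205],[380,235],[470,85],[445,55]])/3.7+[170,30]
m[:]=0;cv2.fillPoly(m,[poly.round().astype(int)],1)
B=X[(m>0)&(X[...,2]>5)&(X[...,2]<75)];
t=(B-e)@d;v=B-e-np.outer(t,d)
h=np.cross([0,0,1],d);h/=np.linalg.norm(h);up=np.cross(d,h)
hh=v@h;uu=v@up
for lo in range(130,205,10):
    k=(t>lo)&(t<lo+10)
    if k.sum()>3:print(lo,k.sum(),'left',np.percentile(hh[k],[2,50,98]).round(),'up',np.percentile(uu[k],[2,50,98]).round())
np.save('pad.npy',np.r_[e,d])
```

```text
1089 rms 0.6946174787931896 [481.90834176 166.86307868  19.98501273] yaw,pitch [1.67484696 7.63520186]
extent [-73.8 -70.9  59.   60.2]
free end [410.66315109 164.7798748   10.43023761] mid [480.01289809 166.80765605  19.73081258] blade root [549.36264508 168.83543729  29.03138754]
130 57 left [-15.  -3.   6.] up [-21.  10.  32.]
140 123 left [-15.  -4.   5.] up [-22.  21.  32.]
150 121 left [-16.  -5.   4.] up [-24.  18.  32.]
160 118 left [-15.  -5.   3.] up [-24.   4.  32.]
170 109 left [-16.  -6.   2.] up [-25. -11.  32.]
180 109 left [-15.  -6.   1.] up [-25. -11.  32.]
190 57 left [-14.  -6.   1.] up [-17. -10.  32.]
```

Run:
```python
from h import *
s,w=pickle.load(open('w6.pkl','rb'))
X=cloud(w,s)
for n,u,v in [('corner',212,306),('corner2',225,290),('bar end',240,175),('bar end2',225,160),('strut',280,220),('free',145,490),('board corner',78,208),('tube',130,225)]:
    U,V=u/3.7+170,v/3.7+30;print(n,X[int(round(V)),int(round(U))].round(0))
e=np.load('pad.npy')
# all points low left of shaft
k=(X[...,2]>8)&(X[...,2]<260)&(X[...,1]>178)&(X[...,1]<215)&(X[...,0]<520)&(X[...,0]>380)
P=X[k]
for x in range(420,520,10):
    q=P[(P[:,0]>=x)&(P[:,0]<x+10)]
    if len(q):print(x,len(q),q[:,1].min().round(),np.percentile(q[:,2],[5,50,95]).round())
print('shaft y at 440,460', [(e[:3]+e[3:]*t).round(1) for t in (25,35,45,55)])
from plan import *
d=e[3:];
h=np.cross([0,0,1],d);h/=np.linalg.norm(h);up=np.cross(d,h)
Rt=np.c_[-up,-h,-d]; print(np.linalg.det(Rt))
t=e[:3]+d*36
plan(t-up*7+up*80,Rt); plan(t-up*7,Rt)
```

```text
corner [486. 185.  23.]
corner2 [496. 184.  32.]
bar end [520. 179. 275.]
bar end2 [520. 181. 279.]
strut [528. 182.  54.]
free [512. 162. 430.]
board corner [485. 248.  26.]
tube [491. 228.  26.]
480 73 181.0 [21. 24. 26.]
490 144 179.0 [23. 25. 32.]
500 65 178.0 [30. 36. 41.]
510 61 178.0 [39. 44. 48.]
shaft y at 440,460 [array([435.4, 165.5,  13.8]), array([445.3, 165.8,  15.1]), array([455.2, 166.1,  16.4]), array([465.2, 166.4,  17.7])]
0.9999999999999999
t 7.925 tcp [449.7 113.2 287.2] q [ 0.19 -0.18  1.96  0.    1.36  1.1 ] F [-0.7  0.5 -0.4]
shift frac [ 0.998 -0.246 -0.111] turn frac [0.609 0.123 0.041] mm [199.7 -49.2 -22.2] deg [36.5  7.4  2.4]
t 7.925 tcp [449.7 113.2 287.2] q [ 0.19 -0.18  1.96  0.    1.36  1.1 ] F [-0.7  0.5 -0.4]
shift frac [ 1.395 -0.214 -0.154] turn frac [0.609 0.123 0.041] mm [279.  -42.8 -30.7] deg [36.5  7.4  2.4]
```

```bash
cat > g.py <<'E'
from plan import *
e=np.load('pad.npy');d=e[3:]
h=np.cross([0,0,1],d);h/=np.linalg.norm(h);up=np.cross(d,h);Rt=np.c_[-up,-h,-d]
t=e[:3]+d*50
print(t);plan(t-up*10+up*90,Rt); plan(t-up*10,Rt)
E
python3 g.py
```

```text
[460.19868466 166.22828998  17.07350544]
t 7.925 tcp [449.7 113.2 287.2] q [ 0.19 -0.18  1.96  0.    1.36  1.1 ] F [-0.7  0.5 -0.4]
shift frac [ 0.954 -0.207 -0.163] turn frac [0.609 0.123 0.041] mm [190.9 -41.4 -32.6] deg [36.5  7.4  2.4]
t 7.925 tcp [449.7 113.2 287.2] q [ 0.19 -0.18  1.96  0.    1.36  1.1 ] F [-0.7  0.5 -0.4]
shift frac [ 1.4   -0.172 -0.211] turn frac [0.609 0.123 0.041] mm [280.1 -34.3 -42.2] deg [36.5  7.4  2.4]
```

Call:
arm_command([
  [[0.1,-0.207,-0.163,0.2,0.04,0.01,0.45],[0.4,-0.207,-0.163,0.4,0.08,0.03,0.45],[0.7,-0.207,-0.163,0.609,0.123,0.041,0.45],[0.954,-0.207,-0.163,0.609,0.123,0.041,0.45],[0.954,-0.207,-0.163,0.609,0.123,0.041,0.45],[0.954,-0.207,-0.163,0.609,0.123,0.041,0.45]],
])

```text
t: 8.68
tcp_pos: [451.3, 166.3, 98.5]
ee_rot: [0.753, 0.012, -0.657, 0.01]
wrist_force: [0.6, 0.2, 0.1]
gripper_width: 0.448
```

```bash
python3 g.py; python3 c.py w7
```

```text
[460.19868466 166.22828998  17.07350544]
t 8.675 tcp [451.3 166.3  98.5] q [ 0.33 -0.06  2.23 -0.05  0.84  1.9 ] F [0.6 0.2 0.1]
shift frac [0.009 0.002 0.01 ] turn frac [ 0.001 -0.003  0.001] mm [1.9 0.4 2. ] deg [ 0.1 -0.2  0. ]
t 8.675 tcp [451.3 166.3  98.5] q [ 0.33 -0.06  2.23 -0.05  0.84  1.9 ] F [0.6 0.2 0.1]
shift frac [0.459 0.002 0.011] turn frac [ 0.001 -0.003  0.001] mm [91.9  0.4  2.3] deg [ 0.1 -0.2  0. ]
8.675 [451.3 166.3  98.5] [[0.135, 0.031, -0.99], [0.005, -1.0, -0.03], [-0.991, -0.0, -0.135]] [ 0.33 -0.06  2.23 -0.05  0.84  1.9 ] 0.4478727175145967 [0.6 0.2 0.1]
```

View pics/w7.png

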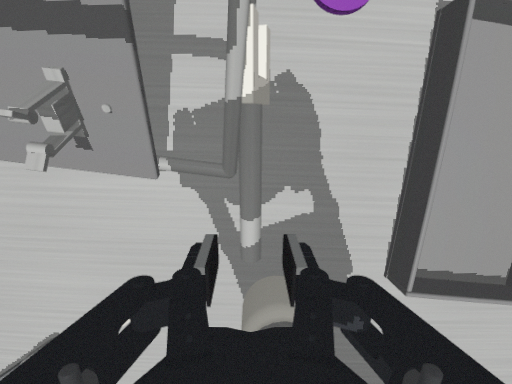

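Run:
```python
from h import *
s,w=pickle.load(open('w7.pkl','rb'));e=np.load('pad.npy')
for t in (0,50,70,140):print(t,proj(w,e[:3]+e[3:]*t+[0,0,9],s).round(0))
X=cloud(w,s)
for v in range(250,275,4):print(v,X[v,250].round(0))
```

```text
0 [[250. 257.]]
50 [[250. 206.]]
70 [[250. 184.]]
140 [[250.  96.]]
250 [418. 165.  22.]
254 [414. 165.  22.]
258 [410. 165.  20.]
262 [406. 165.  20.]
266 [393. 165.   1.]
270 [388. 164.   0.]
274 [384. 164.   1.]
```

Call:
arm_command([
  [[0.15,0.002,0.01,0,0,0,0.45],[0.3,0.002,0.01,0,0,0,0.45],[0.4,0.002,0.01,0,0,0,0.45],[0.455,0.002,0.01,0,0,0,0.45],[0.455,0.002,0.01,0,0,0,0],[0.455,0.002,0.01,0,0,0,0],[0.455,0.002,0.01,0,0,0,0],[0.455,0.002,0.01,0,0,0,0]],
])

```text
t: 9.72
tcp_pos: [461.1, 166.1, 7.3]
ee_rot: [0.754, 0.011, -0.657, 0.009]
wrist_force: [0.8, 1.1, 2.7]
gripper_width: 0.213
```

```bash
python3 c.py w8
```

```text
9.725 [461.1 166.1   7.3] [[0.136, 0.029, -0.99], [0.004, -1.0, -0.029], [-0.991, -0.001, -0.136]] [ 0.32  0.1   2.27 -0.07  0.64  1.91] 0.21260876613197674 [0.8 1.1 2.7]
```

View pics/w8.png

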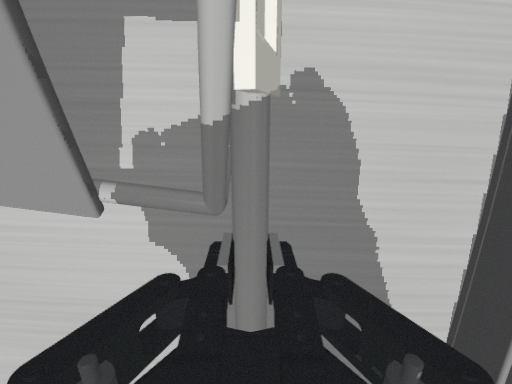

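Call:
arm_command([
  [[-0.04,0.03,0,0,0,0,0],[-0.1,0.12,0,0,0,0,0],[-0.2,0.25,0,0,0,-0.1,0],[-0.2,0.32,0,0,0,-0.25,0],[-0.2,0.32,0,0,0,-0.4,0],[-0.2,0.32,0,0,0,-0.5,0],[-0.2,0.32,0,0,0,-0.5,0]],
])

```text
t: 10.65
tcp_pos: [455.4, 99.2, 44.4]
ee_rot: [0.724, 0.203, -0.639, -0.163]
wrist_force: [-0.3, -0.3, -2.4]
gripper_width: 0.21
```

```bash
cat > both.py <<'E'
import sys
from bench import eyes
from h import *
p=eyes.capture('scene');c=p['color'][100:250,210:430,::-1];cv2.imwrite('pics/%s.png'%sys.argv[1],cv2.resize(c,None,fx=3.6,fy=3.6,interpolation=cv2.INTER_CUBIC))
E
python3 c.py w9;python3 both.py sc9
```

```text
10.65 [455.4  99.2  44.4] [[0.1, 0.085, -0.991], [0.503, -0.864, -0.023], [-0.859, -0.496, -0.129]] [-0.24  0.09  2.31  0.71  0.9   0.78] 0.21021651499684113 [-0.3 -0.3 -2.4]
```

View pics/w9.png

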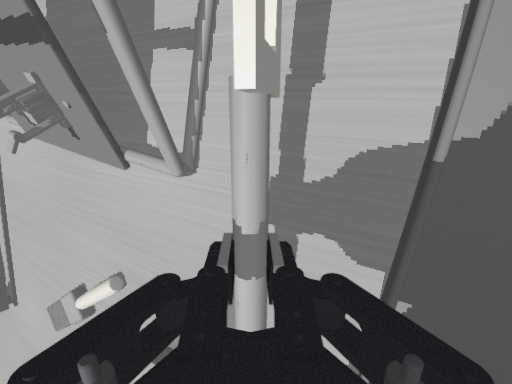

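View pics/sc9.png

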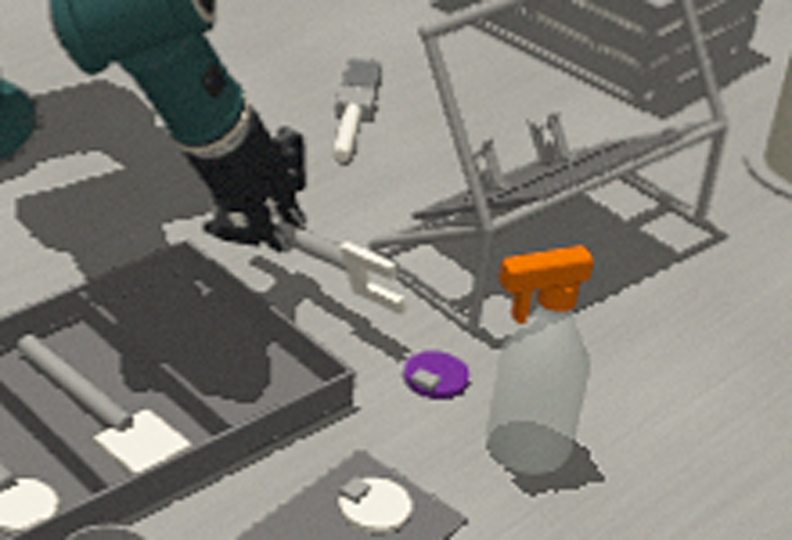

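Call:
arm_command([
  [[0.05,0.03,0.008,0,0,0,0],[0.103,0.06,0.015,0,0,0,0],[0.103,0.06,0.015,0,0,0,0],[0.103,0.06,0.015,0,0,0,0.32],[0.103,0.06,0.015,0,0,0,0.32],[0.103,0.06,0.015,0,0,0,0.32]],
])

```text
t: 11.5
tcp_pos: [457.1, 101.4, 22.2]
ee_rot: [0.725, 0.205, -0.638, -0.161]
wrist_force: [0.0, -0.1, -0.5]
gripper_width: 0.318
```

```bash
python3 c.py w10;python3 both.py sc10
```

```text
11.5 [457.1 101.4  22.2] [[0.102, 0.092, -0.991], [0.503, -0.864, -0.029], [-0.858, -0.495, -0.134]] [-0.23  0.14  2.32  0.74  0.86  0.73] 0.31809579969443524 [ 0.  -0.1 -0.5]
```

View pics/w10.png

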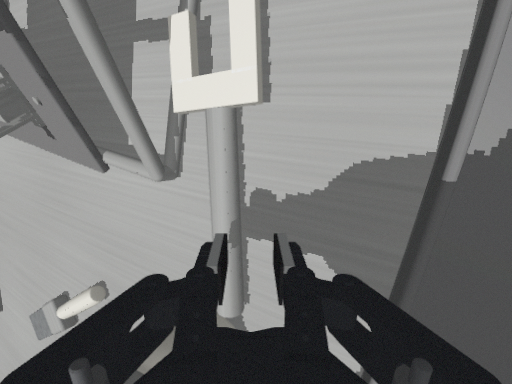

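View pics/sc10.png

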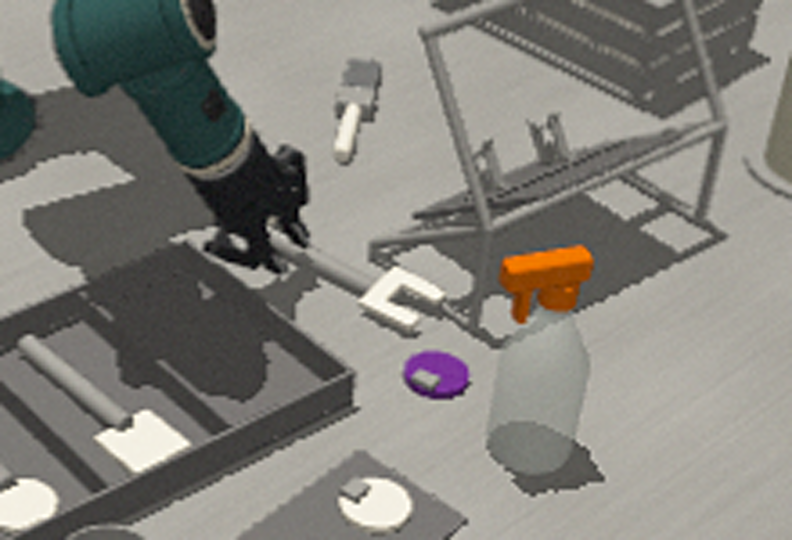

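Call:
arm_command([
  [[-0.2,0,0,0,0,0,0.4],[-0.5,0,0,0,0,0,0.5],[-0.7,0,0,0,0,0.15,0.5],[-0.7,0,0,0,-0.1,0.3,0.5],[-0.7,-0.1,0,0,-0.12,0.5,0.5],[-0.7,-0.2,0,0,-0.12,0.5,0.5],[-0.7,-0.2,0,0,-0.12,0.5,0.5]],
])

```text
t: 12.48
tcp_pos: [439.4, 67.5, 162.9]
ee_rot: [0.712, 0.022, -0.701, 0.024]
wrist_force: [0.1, 0.2, -0.6]
gripper_width: 0.498
```

```bash
python3 c.py w11 paddle_fork_shaft jar;python3 both.py sc11
```

```text
12.475 [439.4  67.5 162.9] [[0.016, 0.065, -0.998], [-0.002, -0.998, -0.065], [-1.0, 0.003, -0.016]] [ 0.1  -0.14  2.16 -0.    1.1   1.61] 0.49763087308642445 [ 0.1  0.2 -0.6]
paddle_fork_shaft 0.86 [195.  83.] [[542.8 129.4  19.7]]
jar 0.59 [172. 247.] [[379.9 144.1  62.3]]
jar 0.46 [30. 78.] [[535.6 266.1  61.7]]
```

View pics/w11.png

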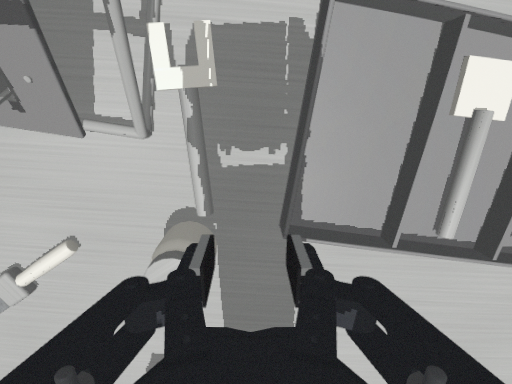

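View pics/sc11.png

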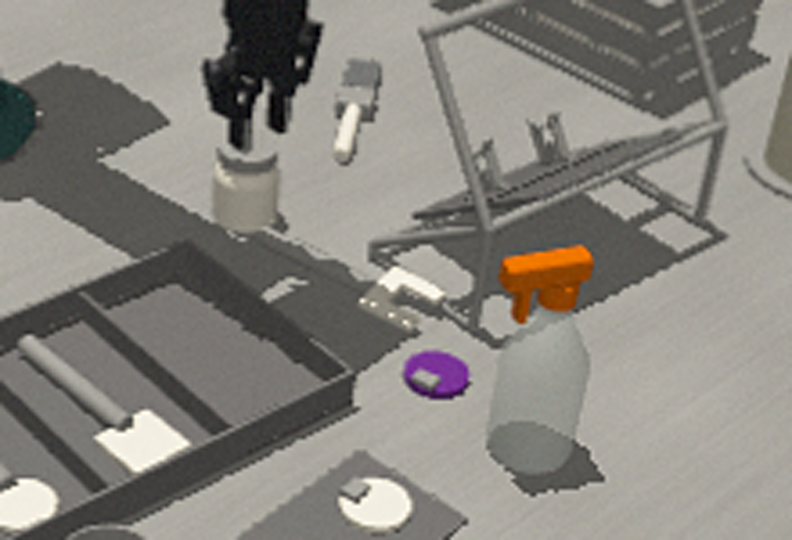

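The paddle lies free of the rack. Its shaft runs from (203,215) to (187,90), with the blade at (185,55). The jar stands close by at (175,255). Fitting the shaft.

```bash
cat > fit.py <<'E'
import sys
from h import *
from scipy.optimize import least_squares
def fit(n,poly,bpoly,up0=None,zr=(9,45)):
    s,w=pickle.load(open(n+'.pkl','rb'));X=cloud(w,s)
    m=np.zeros(X.shape[:2],np.uint8);cv2.fillPoly(m,[np.array(poly)],1)
    P=X[(m>0)&(X[...,2]>zr[0])&(X[...,2]<zr[1])]
    def res(q):
        d=np.array([np.cos(q[3])*np.cos(q[4]),np.sin(q[3])*np.cos(q[4]),np.sin(q[4])])
        v=P-q[:3];v=v-np.outer(v@d,d);return np.linalg.norm(v,axis=1)-10
    c0=P.mean(0)-[0,0,8];k=np.linalg.svd(P-P.mean(0))[2][0];k*=np.sign(k[0])
    r=least_squares(res,[*c0,np.arctan2(k[1],k[0]),np.arcsin(k[2])],loss='soft_l1');q=r.x
    d=np.array([np.cos(q[3])*np.cos(q[4]),np.sin(q[3])*np.cos(q[4]),np.sin(q[4])])
    a=(P-q[:3])@d;lo,hi=np.percentile(a,[.3,99.7])
    print(len(P),np.std(r.fun).round(2),q[:3].round(1),'yaw,pitch',np.degrees(q[3:]).round(1),'extent',lo.round(1),hi.round(1),hi-lo)
    e=q[:3]+d*lo
    m[:]=0;cv2.fillPoly(m,[np.array(bpoly)],1);B=X[(m>0)&(X[...,2]>3)&(X[...,2]<75)]
    t=(B-e)@d;h=np.cross([0,0,1],d);h/=np.linalg.norm(h);up=np.cross(d,h)
    hh=(B-e)@h;uu=(B-e)@up
    print('blade t',np.percentile(t,[1,99]),'e',e.round(1))
    for l in range(-40,40,8):
        k=(hh>l)&(hh<l+8)
        if k.sum()>3:print(l,k.sum(),np.percentile(uu[k],[10,50,90]).round(1),'zworld',np.median(B[k,2]).round(1),'t',np.percentile(t[k],[2,98]).round())
    np.save('pad.npy',np.r_[e,d]);return e,d
E
python3 - <<'E'
from fit import *
e,d=fit('w11',[[177,92],[196,90],[212,215],[195,218]],[[145,20],[212,18],[220,90],[152,95]])
s,w=pickle.load(open('w11.pkl','rb'));X=cloud(w,s)
for u,v in [(175,240),(180,228),(205,230),(210,245),(160,240),(170,262),(188,262),(172,247)]:print(u,v,X[v,u].round(0))
im=w['color'][10:230,120:240,::-1];cv2.imwrite('pics/w11z.png',cv2.resize(np.clip(im*1.4,0,255).astype(np.uint8),None,fx=2.7,fy=2.7,interpolation=cv2.INTER_CUBIC))
E
```

```text
2116 0.61 [2610.1  450.2   15.6] yaw,pitch [8.5 0.1] extent -2234.4 -2098.7 135.74320377012964
blade t [135.22221755 202.85402539] e [400.5 118.1  10.3]
-32 494 [5.  6.1 7.3] zworld 16.8 t [139. 198.]
-24 556 [6.1 7.3 8.4] zworld 18.1 t [140. 198.]
-16 240 [6.4 8.3 9.5] zworld 19.0 t [135. 194.]
-8 226 [ 8.2  9.6 10.8] zworld 20.3 t [134. 159.]
0 216 [ 9.  10.6 11.7] zworld 21.3 t [134. 158.]
8 416 [ 9.6 12.  13.2] zworld 22.7 t [139. 198.]
16 583 [11.9 13.1 14.3] zworld 23.9 t [140. 199.]
24 325 [12.1 13.9 14.8] zworld 24.6 t [140. 205.]
32 214 [-2.3  0.7  2.3] zworld 11.4 t [138. 201.]
175 240 [384. 143.  55.]
180 228 [385. 145.  25.]
205 230 [379. 117.  15.]
210 245 [449.  89. 182.]
160 240 [355. 177.   1.]
170 262 [378. 139.  87.]
188 262 [444.  99. 191.]
172 247 [380. 144.  62.]
```

View pics/w11z.png

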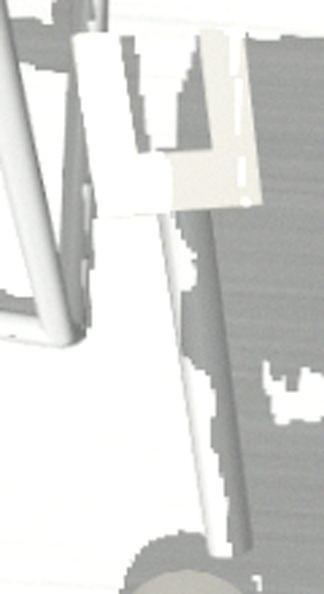

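The fit puts the shaft midpoint near (469,128,10), yaw 8.5°, lying level with the blade's underside up, tilted 8°. I'll grasp at the middle with the tool leaning 10° back from the bar end.

```bash
cat > g2.py <<'E'
from plan import *
e=np.load('pad.npy');d=e[3:]
h=np.cross([0,0,1],d);h/=np.linalg.norm(h);up=np.cross(d,h)
a=np.radians(10);u2=np.cos(a)*up-np.sin(a)*d;d2=np.cos(a)*d+np.sin(a)*up
Rt=np.c_[-u2,-h,-d2]
t=e[:3]+d*69.5
print(t);plan(t-up*5.5+u2*80,Rt); plan(t-up*5.5,Rt)
E
python3 g2.py
```

```text
[469.24222404 128.39294327  10.48560359]
t 12.675 tcp [438.2  64.7 160.9] q [ 0.09 -0.14  2.16 -0.    1.1   1.61] F [-0.4 -0.3  0.5]
shift frac [ 0.386 -0.304 -0.099] turn frac [-0.085  0.158 -0.011] mm [ 77.2 -60.7 -19.9] deg [-5.1  9.5 -0.7]
t 12.675 tcp [438.2  64.7 160.9] q [ 0.09 -0.14  2.16 -0.    1.1   1.61] F [-0.4 -0.3  0.5]
shift frac [ 0.781 -0.311 -0.165] turn frac [-0.085  0.158 -0.011] mm [156.2 -62.2 -32.9] deg [-5.1  9.5 -0.7]
```

Call:
arm_command([
  [[0,-0.2,-0.05,-0.085,0.158,-0.011,0.45],[0.2,-0.304,-0.099,-0.085,0.158,-0.011,0.45],[0.386,-0.304,-0.099,-0.085,0.158,-0.011,0.45],[0.386,-0.304,-0.099,-0.085,0.158,-0.011,0.45],[0.386,-0.304,-0.099,-0.085,0.158,-0.011,0.45]],
])

```text
t: 13.3
tcp_pos: [456.5, 126.5, 85.1]
ee_rot: [0.765, 0.057, -0.639, 0.048]
wrist_force: [0.3, -0.9, -0.0]
gripper_width: 0.453
```

```bash
python3 g2.py; python3 c.py w12; python3 both.py sc12
```

```text
[469.24222404 128.39294327  10.48560359]
t 13.3 tcp [456.5 126.5  85.1] q [ 0.23 -0.09  2.29 -0.02  0.76  1.66] F [ 0.3 -0.9 -0. ]
shift frac [0.006 0.    0.007] turn frac [-0.    -0.002 -0.   ] mm [1.1 0.  1.4] deg [-0.  -0.1 -0. ]
t 13.3 tcp [456.5 126.5  85.1] q [ 0.23 -0.09  2.29 -0.02  0.76  1.66] F [ 0.3 -0.9 -0. ]
shift frac [ 0.406 -0.     0.008] turn frac [-0.    -0.002 -0.   ] mm [81.1 -0.   1.5] deg [-0.  -0.1 -0. ]
13.3 [456.5 126.5  85.1] [[0.176, 0.149, -0.973], [0.026, -0.989, -0.146], [-0.984, 0.0, -0.178]] [ 0.23 -0.09  2.29 -0.02  0.76  1.66] 0.45251803804605134 [ 0.3 -0.9 -0. ]
```

View pics/w12.png

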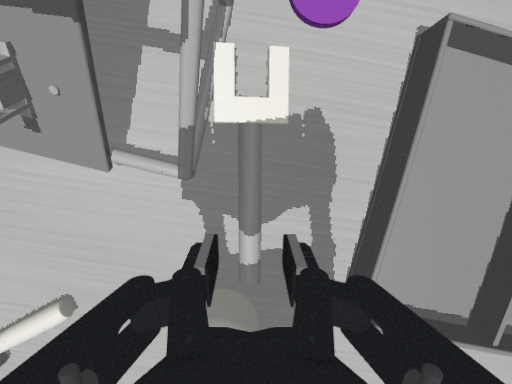

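View pics/sc12.png

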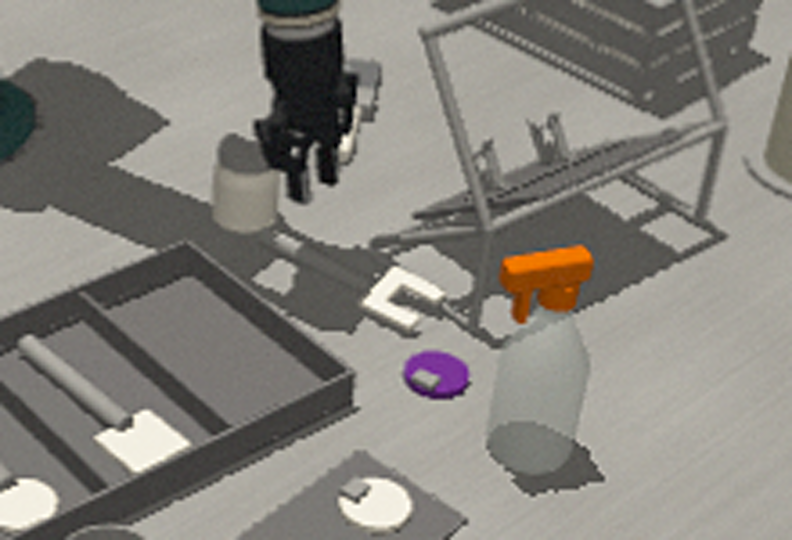

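Call:
arm_command([
  [[0.15,0,0.007,0,0,0,0.45],[0.28,0,0.007,0,0,0,0.45],[0.36,0,0.007,0,0,0,0.45],[0.4,0,0.007,0,0,0,0.45],[0.4,0,0.007,0,0,0,0.45]],
])

```text
t: 14.02
tcp_pos: [469.2, 129.2, 6.1]
ee_rot: [0.765, 0.058, -0.639, 0.048]
wrist_force: [-0.9, 0.1, 0.1]
gripper_width: 0.448
```

```bash
python3 c.py w13
python3 - <<'E'
from h import *
s,w=pickle.load(open('w13.pkl','rb'));X=cloud(w,s)
Ti=np.linalg.inv(T_tool(s));e=np.load('pad.npy')
L=X.reshape(-1,3)
t=(L-e[:3])@e[3:];
g=w['color'].astype(int).min(-1).reshape(-1)
P=L@Ti[:3,:3].T+Ti[:3,3]
k=(g>150)&(L[:,2]>10)&(L[:,2]<32)&(abs(P[:,1])<40)&(P[:,2]<-40)
print(k.sum(),np.percentile(P[k,2],[90,95,98,99.5]).round(1), 'z/cos10 -> along shaft')
tt=(L[k]-s['tcp_pos'])@e[3:];print(np.percentile(tt,[.5,1,2,5]))
E
```

```text
14.025 [469.2 129.2   6.1] [[0.176, 0.15, -0.973], [0.026, -0.989, -0.148], [-0.984, 0.0, -0.178]] [ 0.23  0.07  2.31 -0.03  0.57  1.67] 0.4481123864321986 [-0.9  0.1  0.1]
10011 [-74.  -71.9 -70.1 -66.5] z/cos10 -> along shaft
[65.04285621 66.58784287 69.20754859 70.34183833]
```

View pics/w13.png

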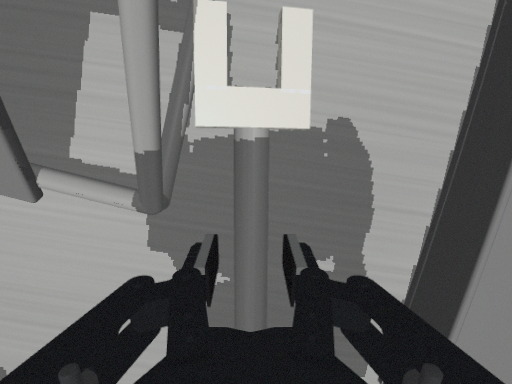

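Root is about 70 mm ahead of the tool, so this is midway. Closing, then lifting straight up.

Call:
arm_command([
  [[0.007,0,0,0,0,0,0],[0.007,0,0,0,0,0,0],[0.007,0,0,0,0,0,0],[0.007,0,0,0,0,0,0],[0.007,0,0,0,0,0,0]],
])

```text
t: 14.7
tcp_pos: [469.9, 129.6, 5.4]
ee_rot: [0.766, 0.058, -0.638, 0.048]
wrist_force: [-1.6, 0.3, 6.3]
gripper_width: 0.207
```

Call:
arm_command([
  [[-0.1,0.1,0,0,0,0,0],[-0.3,0.25,0,0,0,0,0],[-0.5,0.25,0,0,0,0,0],[-0.7,0.25,0,0,0,0,0],[-0.9,0.25,0,0,0,0,0],[-0.9,0.25,0,0,0,0,0]],
])

```text
t: 15.45
tcp_pos: [446.8, 75.3, 185.2]
ee_rot: [0.768, 0.058, -0.636, 0.048]
wrist_force: [0.2, 0.5, -1.9]
gripper_width: 0.205
```

```bash
python3 c.py w14; python3 both.py sc14
```

```text
15.45 [446.8  75.3 185.2] [[0.183, 0.15, -0.971], [0.027, -0.989, -0.148], [-0.983, 0.001, -0.185]] [ 0.11 -0.27  2.23  0.01  0.99  1.52] 0.20542337593082582 [ 0.2  0.5 -1.9]
```

View pics/w14.png

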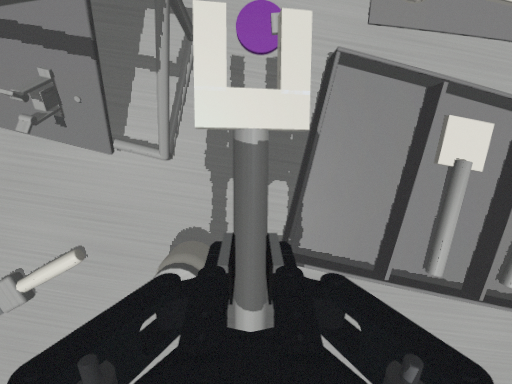

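View pics/sc14.png

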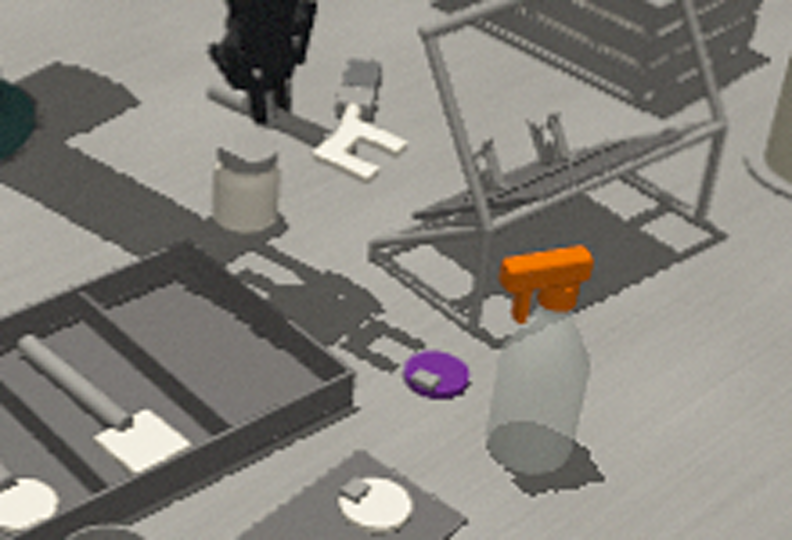

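Paddle held level, width steady at 0.205. Going up and back toward the robot before turning.

Call:
arm_command([
  [[-0.3,-0.1,0.05,0,0,0,0],[-0.55,-0.25,0.05,0,0,0,0],[-0.7,-0.4,0.05,0,0,0,0],[-0.7,-0.4,0.05,0,0,0,0],[-0.7,-0.4,0.05,0,0,0,0]],
])

```text
t: 16.18
tcp_pos: [397.3, 148.6, 314.3]
ee_rot: [0.764, 0.057, -0.641, 0.049]
wrist_force: [-0.6, -0.0, -3.7]
gripper_width: 0.203
```

```bash
cat > rk.py <<'E'
from plan import *
def rack_rot(psi=-5.9,adeg=10):
    ux,uy,n,_=axes(psi);a=np.radians(adeg)
    u2=np.cos(a)*n-np.sin(a)*uy;d2=np.cos(a)*uy+np.sin(a)*n
    return ux,uy,n,np.c_[-u2,ux,-d2]
E
python3 - <<'E'
from rk import *
ux,uy,n,Rt=rack_rot()
s=sensors.sense();T=T_tool(s)
rv=R.from_matrix(T[:3,:3].T@Rt).as_rotvec()
print(s['gripper_width'],np.degrees(rv)/60)
# intermediate: path of blade tip at fractions
seat=np.array([538.7,339.3,86.2]);tg=seat+n*190
for f in (0,.25,.5,.75,1):
    Rf=T[:3,:3]@R.from_rotvec(rv*f).as_matrix();dd=Rf@np.array([.174,0,-.985]);print(f,dd.round(2),Rf[:,0].round(2))
plan(tg,Rt)
E
```

```text
0.20338367642776362 [-1.28211151  0.3845683   0.27611452]
0 [ 0.99  0.15 -0.  ] [ 0.17  0.02 -0.98]
0.25 [0.89 0.46 0.08] [ 0.29 -0.01 -0.96]
0.5 [0.69 0.72 0.1 ] [ 0.4  -0.01 -0.92]
0.75 [0.41 0.91 0.08] [ 0.5   0.04 -0.86]
1 [ 0.1   0.99 -0.  ] [ 0.58  0.11 -0.81]
t 16.175 tcp [397.3 148.6 314.3] q [ 0.33 -0.4   2.08 -0.03  1.28  1.75] F [-0.6 -0.  -3.7]
shift frac [ 0.41  -0.974 -0.249] turn frac [-1.282  0.385  0.276] mm [  82.  -194.8  -49.7] deg [-76.9  23.1  16.6]
```

Call:
arm_command([
  [[0,0,0,-0.16,0.05,0.035,0],[0,-0.05,0,-0.32,0.1,0.07,0],[0,-0.1,0,-0.48,0.145,0.105,0],[0,-0.15,0,-0.64,0.19,0.14,0],[0,-0.2,0,-0.64,0.19,0.14,0],[0,-0.2,0,-0.64,0.19,0.14,0]],
])

```text
t: 16.92
tcp_pos: [392.0, 188.4, 315.7]
ee_rot: [0.767, 0.213, -0.504, 0.336]
wrist_force: [-0.8, -0.7, -2.0]
gripper_width: 0.205
```

Run:
```python
from rk import *
ux,uy,n,Rt=rack_rot()
s=sensors.sense();print(s['gripper_width'])
seat=np.array([538.7,339.3,86.2]);plan(seat+n*190,Rt)
```

```text
0.20540059685506443
t 16.925 tcp [392.  188.4 315.7] q [ 0.57 -0.5   2.19 -0.26  1.12  1.4 ] F [-0.8 -0.7 -2. ]
shift frac [ 0.405 -0.537 -0.614] turn frac [-0.644  0.195  0.136] mm [  81.1 -107.4 -122.7] deg [-38.7  11.7   8.2]
```

Call:
arm_command([
  [[0,-0.05,-0.05,-0.16,0.05,0.035,0],[0.05,-0.15,-0.15,-0.32,0.1,0.07,0],[0.15,-0.3,-0.3,-0.48,0.145,0.105,0],[0.28,-0.42,-0.45,-0.644,0.195,0.136,0],[0.405,-0.537,-0.614,-0.644,0.195,0.136,0],[0.405,-0.537,-0.614,-0.644,0.195,0.136,0],[0.405,-0.537,-0.614,-0.644,0.195,0.136,0]],
])

```text
t: 17.8
tcp_pos: [430.9, 350.1, 243.1]
ee_rot: [0.672, 0.345, -0.301, 0.582]
wrist_force: [-0.7, 0.4, -0.9]
gripper_width: 0.206
```

```bash
python3 c.py w15 seat slope; python3 both.py sc15
```

```text
17.8 [430.9 350.1 243.1] [[0.581, 0.814, -0.002], [0.114, -0.084, -0.99], [-0.806, 0.575, -0.142]] [ 0.87 -0.27  2.24 -0.58  0.74  1.27] 0.20578416917725215 [-0.7  0.4 -0.9]
seat 0.71 [280. 185.] [[589.1 348.3  93.6]]
slope 0.74 [282. 185.] [[591.3 348.1  94.4]]
```

View pics/w15.png

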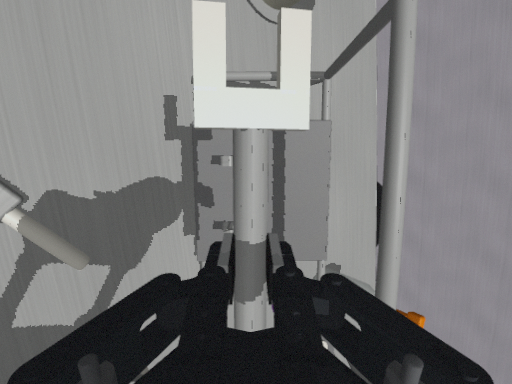

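View pics/sc15.png

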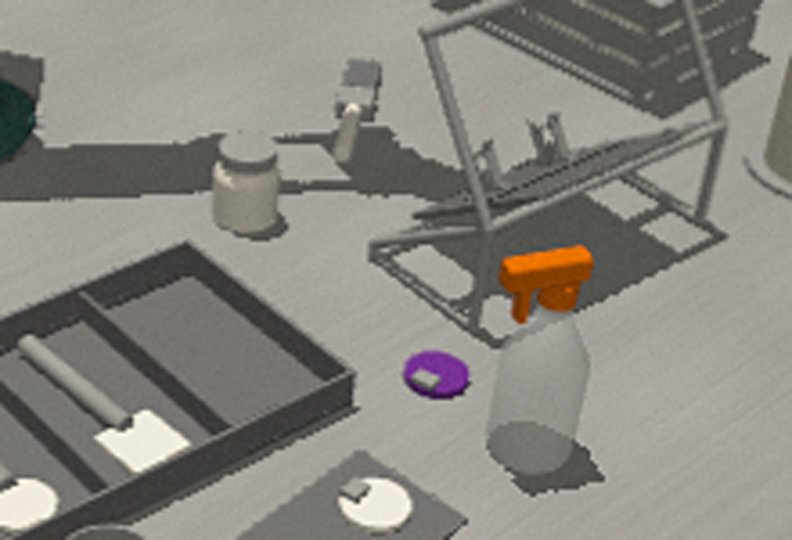

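The wrist view shows the board spanning (195–330, 120–260), with the lower clip jaws at (228,160) and (228,228) and the shaft in hand at u=250. Measuring the board and shaft together in this view.

```bash
cat > brd.py <<'E'
from rk import *
from scipy.optimize import least_squares
import sys
s,w=pickle.load(open(sys.argv[1]+'.pkl','rb'));X=cloud(w,s);L=X.reshape(-1,3)
ux,uy,n,_=axes(-5.9);so=np.array([538.7,339.3,86.2])-32*n
c=L-so;loc=np.c_[c@ux,c@uy,c@n]
k=(abs(loc[:,2])<12)&(loc[:,0]>-85)&(loc[:,0]<145)&(abs(loc[:,1])<120)
P=L[k];
for _ in range(4):
    c0=P.mean(0);nn=np.linalg.svd(P-c0)[2][2];nn*=np.sign(nn[2]);P=L[k][abs((L[k]-c0)@nn)<4]
print('board pts',len(P),'n',nn.round(4),'tilt',np.degrees(np.arccos(nn[2])),'yaw',np.degrees(np.arctan2(-nn[1],-nn[0])),'dist to est',(c0-so)@nn)
# in-plane rectangle
yaw=np.degrees(np.arctan2(-nn[1],-nn[0]))
q=np.c_[(P-so)@ux,(P-so)@uy]
for a in np.arange(-80,100,20):
    b=q[abs(q[:,1]-a)<6,0]; 
    if len(b)>5:print('y',a,'x range',np.percentile(b,[.5,99.5]).round(1))
for a in np.arange(-55,120,15):
    b=q[abs(q[:,0]-a)<6,1];
    if len(b)>5:print('x',a,'y range',np.percentile(b,[.5,99.5]).round(1))
# clips
k=(loc[:,2]>20)&(loc[:,2]<60)&(abs(loc[:,0])<30)&(abs(loc[:,1])<70)
Q=loc[k]
for sg in (-1,1):
    z=Q[Q[:,1]*sg>20]
    if len(z):print('clip',sg,len(z),np.percentile(z,[2,50,98],axis=0).round(1).tolist())
# bar
bar=L[(L[:,2]>255)&(L[:,2]<290)&(L[:,0]>490)&(L[:,0]<600)&(L[:,1]>180)&(L[:,1]<500)]
if len(bar):
    A=np.polyfit(bar[:,1],bar[:,0],1);print('bar',len(bar),'x at y=339:',np.polyval(A,339),'yaw',np.degrees(np.arctan(-A[0])),bar[:,1].min(),bar[:,1].max(),bar[:,2].mean())
# shaft in hand in tool frame
T=T_tool(s);H=(L-T[:3,3])@T[:3,:3]
k=(abs(H[:,1])<9)&(H[:,0]>-45)&(H[:,0]<15)&(H[:,2]<-18)&(H[:,2]>-66)
S=H[k]
def res(p): # axis pt (p0,p1) at z=0, slopes
    d=np.array([p[2],p[3],-1]);d/=np.linalg.norm(d);v=S-[p[0],p[1],0];v-=np.outer(v@d,d);return np.linalg.norm(v,axis=1)-10
r=least_squares(res,[-5,0,.17,0],loss='soft_l1');print('shaft tool',len(S),r.x.round(3),np.std(r.fun),'ang',np.degrees(np.arctan(r.x[2:])))
g=w['color'].astype(int).min(-1).reshape(-1)
d=np.array([r.x[2],r.x[3],-1]);d/=np.linalg.norm(d)
k=(g>140)&(abs(H[:,1])<35)&(H[:,0]>-50)&(H[:,0]<40)&(H[:,2]<-50)
t=(H[k]-[r.x[0],r.x[1],0])@d;print('blade root t',np.percentile(t,[.5,1,2,3]))
np.save('shaft.npy',r.x)
E
python3 brd.py w15
```

```text
board pts 11846 n [-0.5718  0.0546  0.8186] tilt 35.056731749583996 yaw -5.459346200799282 dist to est 9.28680468155024
y -80 x range [-74.4 112.6]
y -60 x range [-75.3 111.7]
y -40 x range [-74.5 112.2]
y -20 x range [-75.5 111.5]
y 0 x range [-74.9 112. ]
y 20 x range [-75.7 111.1]
y 40 x range [-74.9 111.7]
y 60 x range [-75.7 110.9]
y 80 x range [-75.2 111.5]
x -55 y range [-81.5  90.8]
x -40 y range [-64.2  90.8]
x -25 y range [-36.9  90.8]
x 35 y range [-53.1  89.4]
x 50 y range [-65.   89.5]
x 65 y range [-93.4  88.1]
x 80 y range [-95.3  99.3]
x 95 y range [-95.2 101.6]
x 110 y range [-95.3 102.8]
clip -1 57 [[-29.7, -40.8, 25.1], [-24.7, -37.4, 50.9], [-19.2, -36.8, 59.4]]
clip 1 90 [[-29.7, 43.5, 51.1], [-24.2, 49.5, 54.5], [-19.5, 54.3, 59.6]]
bar 7582 x at y=339: 534.3341792886856 yaw -5.538047638988683 186.68706539831845 499.9801617508179 275.91081411372414
shaft tool 2922 [-4.893e+00  1.011e+00  1.870e-01  3.000e-03] 0.5376888114082939 ang [10.57147388  0.15822715]
blade root t [50.76219147 51.82669326 54.45760401 57.53112785]
```

```bash
cat > tg.py <<'E'
import sys
from rk import *
ux0,uy0,n0,_=axes(-5.9);so=np.array([538.7,339.3,86.2])-32*n0
so=so-11.6*ux0+3.1*uy0+9.3*n0
ux,uy,n,Rt=rack_rot(-5.5,10.57);p=np.load('shaft.npy')
seat=so+32*n
if __name__=='__main__':
    print('slope',so.round(1),'seat',seat.round(1))
    for k in map(float,sys.argv[1:]): plan(seat+n*k-Rt@np.array([p[0],p[1],0]),Rt)
E
python3 tg.py 70 40
```

```text
slope [542.5 342.   61. ] seat [524.2 343.8  87.2]
t 18.0 tcp [431.  350.2 245.2] q [ 0.87 -0.27  2.24 -0.58  0.74  1.27] F [ 0.7 -0.7 -2.9]
shift frac [ 0.583 -0.078  0.085] turn frac [-0.006  0.011 -0.005] mm [116.6 -15.5  17. ] deg [-0.4  0.6 -0.3]
t 18.0 tcp [431.  350.2 245.2] q [ 0.87 -0.27  2.24 -0.58  0.74  1.27] F [ 0.7 -0.7 -2.9]
shift frac [ 0.731 -0.078  0.111] turn frac [-0.006  0.011 -0.005] mm [146.2 -15.6  22.2] deg [-0.4  0.6 -0.3]
```

Call:
arm_command([
  [[0,-0.078,0.02,-0.006,0.011,-0.005,0],[0.2,-0.078,0.05,-0.006,0.011,-0.005,0],[0.4,-0.078,0.07,-0.006,0.011,-0.005,0],[0.583,-0.078,0.085,-0.006,0.011,-0.005,0],[0.583,-0.078,0.085,-0.006,0.011,-0.005,0],[0.583,-0.078,0.085,-0.006,0.011,-0.005,0]],
])

```text
t: 18.75
tcp_pos: [485.2, 348.7, 139.0]
ee_rot: [0.672, 0.352, -0.296, 0.581]
wrist_force: [-0.0, -0.4, -2.6]
gripper_width: 0.202
```

```bash
python3 c.py w16; sed -i 's/abs(loc\[:,2\])<12/abs(loc[:,2]-9)<8/' brd.py; python3 brd.py w16
python3 - <<'E'
from bench import eyes
from h import *
p=eyes.capture('scene');c=p['color'][90:190,310:430,::-1];cv2.imwrite('pics/sc16.png',cv2.resize(c,None,fx=5,fy=5,interpolation=cv2.INTER_CUBIC))
E
```

```text
18.75 [485.2 348.7 139. ] [[0.578, 0.816, 0.012], [0.129, -0.077, -0.989], [-0.806, 0.573, -0.149]] [ 0.76 -0.07  2.29 -0.74  0.47  1.38] 0.20200587050638705 [-0.  -0.4 -2.6]bash:  1791 Killed                     python3 brd.py w16
```

View pics/w16.png

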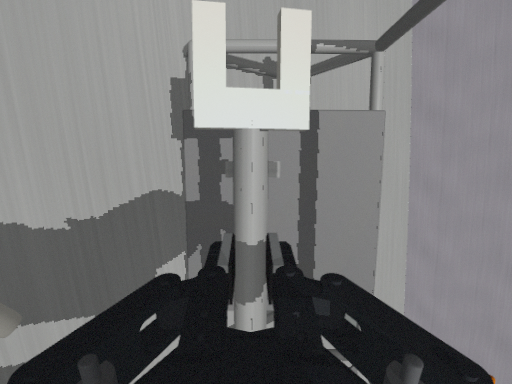

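View pics/sc16.png

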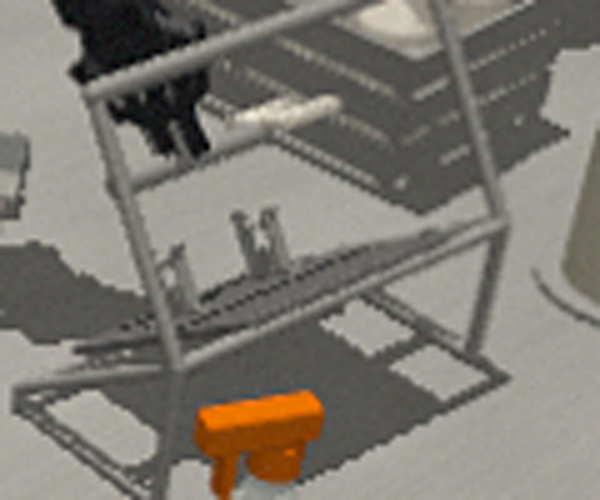

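The clip jaws at (228,169) and (276,169) now straddle the shaft (u=250) nearly evenly. Re-measuring, with the fit's memory use fixed.

```bash
sed -i 's/svd(P-c0)/svd(P-c0,full_matrices=False)/' brd.py; python3 brd.py w16
python3 - <<'E'
from h import *
s,w=pickle.load(open('w16.pkl','rb'));im=w['color'][140:250,200:310,::-1]
cv2.imwrite('pics/w16z.png',cv2.resize(np.clip(im*1.8,0,255).astype(np.uint8),None,fx=5,fy=5,interpolation=cv2.INTER_CUBIC))
E
```

```text
board pts 23080 n [-0.5717  0.0544  0.8186] tilt 35.05271023924148 yaw -5.433582422240412 dist to est 9.29346341000296
y -80 x range [-30.1 113.2]
y -60 x range [-75.2 112.4]
y -40 x range [-75.6 111.8]
y -20 x range [-75.  111.8]
y 0 x range [-75.5 112.2]
y 20 x range [-75.3 112.1]
y 40 x range [-75.3 111.6]
y 60 x range [-75.8 111.1]
y 80 x range [-75.7 111. ]
x -55 y range [-47.1  84.1]
x -40 y range [-91.8  84.2]
x -25 y range [-94.8  83.7]
x 5 y range [-95.   83.6]
x 20 y range [-22.3  83.7]
x 35 y range [-52.5  94.4]
x 50 y range [-61.1 102.1]
x 65 y range [-54.9 102.3]
x 80 y range [-58.5 102.5]
x 95 y range [-67.7 102.8]
x 110 y range [-76.3 102.5]
clip -1 1 [[1.2, -49.0, 53.1], [1.2, -49.0, 53.1], [1.2, -49.0, 53.1]]
clip 1 206 [[-29.5, 43.3, 52.8], [2.5, 49.3, 57.9], [8.5, 54.9, 59.9]]
shaft tool 2937 [-4.914e+00  1.060e+00  1.870e-01  1.000e-03] 0.5436580094685145 ang [10.58167276  0.0757448 ]
blade root t [50.76752818 51.82410884 54.44853547 57.08530437]
```

View pics/w16z.png

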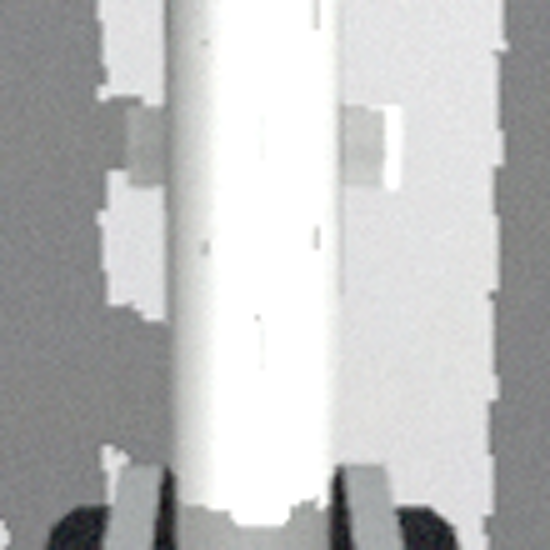

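```bash
python3 tg.py 70 35 0
```

```text
slope [542.5 342.   61. ] seat [524.2 343.8  87.2]
t 18.85 tcp [485.7 349.6 140.4] q [ 0.76 -0.07  2.29 -0.74  0.47  1.38] F [ 0.4 -0.  -2.4]
shift frac [0.003 0.002 0.006] turn frac [ 0.001 -0.002 -0.   ] mm [0.6 0.3 1.3] deg [ 0.1 -0.1 -0. ]
t 18.85 tcp [485.7 349.6 140.4] q [ 0.76 -0.07  2.29 -0.74  0.47  1.38] F [ 0.4 -0.  -2.4]
shift frac [0.175 0.001 0.039] turn frac [ 0.001 -0.002 -0.   ] mm [35.   0.3  7.8] deg [ 0.1 -0.1 -0. ]
t 18.85 tcp [485.7 349.6 140.4] q [ 0.76 -0.07  2.29 -0.74  0.47  1.38] F [ 0.4 -0.  -2.4]
shift frac [0.347 0.001 0.071] turn frac [ 0.001 -0.002 -0.   ] mm [69.4  0.3 14.3] deg [ 0.1 -0.1 -0. ]
```

Call:
arm_command([
  [[0.08,0.002,0.018,0,0,0,0],[0.16,0.002,0.034,0,0,0,0],[0.21,0.002,0.044,0,0,0,0],[0.24,0.002,0.05,0,0,0,0],[0.26,0.002,0.053,0,0,0,0],[0.26,0.002,0.053,0,0,0,0]],
])

```text
t: 19.6
tcp_pos: [516.5, 345.3, 95.6]
ee_rot: [0.672, 0.352, -0.296, 0.581]
wrist_force: [0.9, -0.6, -1.5]
gripper_width: 0.207
```

```bash
python3 tg.py 0; python3 c.py w17
```

```text
slope [542.5 342.   61. ] seat [524.2 343.8  87.2]
t 19.6 tcp [516.5 345.3  95.6] q [ 0.7   0.04  2.28 -0.87  0.37  1.49] F [ 0.9 -0.6 -1.5]
shift frac [0.08  0.003 0.014] turn frac [ 0.002 -0.     0.001] mm [16.   0.5  2.8] deg [ 0.1 -0.   0.1]
19.6 [516.5 345.3  95.6] [[0.578, 0.816, 0.012], [0.129, -0.077, -0.989], [-0.806, 0.573, -0.149]] [ 0.7   0.04  2.28 -0.87  0.37  1.49] 0.20696581015617824 [ 0.9 -0.6 -1.5]
```

View pics/w17.png

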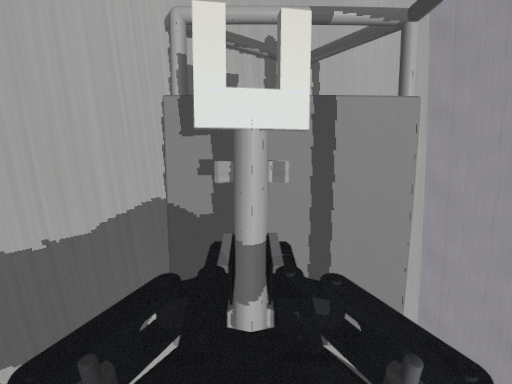

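The shaft is between both flares with no contact force. Pressing in.

Call:
arm_command([
  [[0.03,0.002,0.006,0,0,0,0],[0.055,0.002,0.01,0,0,0,0],[0.075,0.002,0.013,0,0,0,0],[0.085,0.002,0.015,0,0,0,0],[0.085,0.002,0.015,0,0,0,0]],
])

```text
t: 20.27
tcp_pos: [526.4, 344.5, 82.2]
ee_rot: [0.672, 0.352, -0.295, 0.581]
wrist_force: [-8.2, -1.5, 7.2]
gripper_width: 0.205
```

```bash
python3 tg.py 0; python3 c.py w18;python3 brd.py w18
```

```text
slope [542.5 342.   61. ] seat [524.2 343.8  87.2]
t 20.275 tcp [526.4 344.5  82.2] q [ 0.69  0.08  2.27 -0.93  0.34  1.54] F [-8.2 -1.5  7.2]
shift frac [-0.002  0.001 -0.   ] turn frac [ 0.001 -0.     0.001] mm [-0.4  0.1 -0.1] deg [ 0.1 -0.   0. ]
20.275 [526.4 344.5  82.2] [[0.578, 0.816, 0.012], [0.129, -0.077, -0.989], [-0.806, 0.573, -0.15]] [ 0.69  0.08  2.27 -0.93  0.34  1.54] 0.2046775778541223 [-8.2 -1.5  7.2]
board pts 39721 n [-0.5717  0.0548  0.8186] tilt 35.05241884813069 yaw -5.479833956956906 dist to est 9.36073056623074
y -80 x range [-73.8  52.3]
y -60 x range [-25.7 112.9]
y -40 x range [  0.3 112.9]
y -20 x range [-75.4 112.3]
y 0 x range [-75.4 111.6]
y 20 x range [-75.2 111.4]
y 40 x range [-75.5 111.4]
y 60 x range [-75.8 111.3]
y 80 x range [-76.1 111.2]
x -55 y range [-28.8 101.6]
x -40 y range [-17.1  75.9]
x -25 y range [-58.3  76.1]
x 5 y range [-58.2  75.6]
x 20 y range [-20.5  75.2]
x 35 y range [-28.5 102.4]
x 50 y range [-89.4 102.6]
x 65 y range [-68.1 102.6]
x 80 y range [-43.2 102.5]
x 95 y range [-52.8 102.7]
x 110 y range [-61.5 102.8]
clip -1 1385 [[-25.3, -42.7, 30.6], [-11.8, -33.4, 49.5], [1.3, -20.5, 52.4]]
clip 1 4155 [[-28.3, 21.4, 44.2], [-11.9, 47.4, 50.6], [5.1, 68.8, 59.2]]
shaft tool 2959 [-4.972e+00  1.070e+00  1.850e-01 -3.000e-03] 0.9123006624661817 ang [10.49207711 -0.17353467]
blade root t [48.99288    49.74518323 50.81210873 52.35995099]
```

View pics/w18.png

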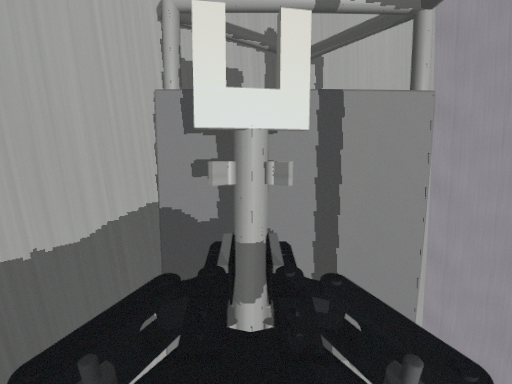

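```bash
cat > home.py <<'E'
import sys
from tg import *
from scipy.optimize import least_squares
s,w=pickle.load(open(sys.argv[1]+'.pkl','rb'));L=cloud(w,s).reshape(-1,3)
c=L-so;l=np.c_[c@ux,c@uy,c@n]
b=l[(abs(l[:,2])<5)&(l[:,0]>40)&(l[:,0]<110)&(abs(l[:,1])<80)];A=np.c_[b[:,:2],np.ones(len(b))]
co=np.linalg.lstsq(A,b[:,2],rcond=None)[0];print('board z at 0',co)
S=l[(abs(l[:,0])<9)&(l[:,2]>33)&(l[:,2]<70)&(l[:,1]>18)&(l[:,1]<66)&(abs(l[:,1]-46)>7)]
def res(p):return np.hypot(S[:,0]-p[0]-p[2]*S[:,1],S[:,2]-p[1]-p[3]*S[:,1])-10
r=least_squares(res,[0,32,0,0],loss='soft_l1');p=r.x
for y in(-46,0,46):print('y',y,'axis x',(p[0]+p[2]*y).round(2),'axis z above seat',(p[1]+p[3]*y-32-co[:2]@[0,y]-co[2]).round(2))
print(len(S),np.std(r.fun))
E
python3 home.py w18; python3 home.py w17
```

```text
board z at 0 [0.00121643 0.0005016  0.03965893]
y -46 axis x -0.05 axis z above seat -0.38
y 0 axis x -0.16 axis z above seat -0.38
y 46 axis x -0.27 axis z above seat -0.39
2035 0.5303855526201068
board z at 0 [0.0004276  0.00078929 0.10551529]
y -46 axis x -2.6 axis z above seat -18.62
y 0 axis x -1.26 axis z above seat 3.63
y 46 axis x 0.08 axis z above seat 25.89
2035 2.7284950785292774
```

The shaft axis fits within 0.4 mm of home along its whole length. One light extra press, then release and back off along the tool axis.

Call:
arm_command([
  [[0.012,0,0.002,0,0,0,0],[0.012,0,0.002,0,0,0,0]],
])

```text
t: 20.58
tcp_pos: [526.7, 344.6, 81.9]
ee_rot: [0.672, 0.351, -0.295, 0.581]
wrist_force: [-34.0, -9.6, 32.4]
gripper_width: 0.208
```

Call:
arm_command([
  [[-0.01,0,-0.002,0,0,0,0.1],[-0.01,0,-0.002,0,0,0,0.5],[-0.01,0,-0.002,0,0,0,0.5],[-0.01,0,-0.002,0,0,0,0.5],[-0.01,0,-0.002,0,0,0,0.5]],
])

```text
t: 21.2
tcp_pos: [526.6, 344.1, 80.6]
ee_rot: [0.671, 0.352, -0.296, 0.581]
wrist_force: [-0.1, -0.6, 0.9]
gripper_width: 0.502
```

```bash
python3 c.py w19; python3 home.py w19
```

```text
21.2 [526.6 344.1  80.6] [[0.577, 0.817, 0.011], [0.128, -0.077, -0.989], [-0.807, 0.572, -0.149]] [ 0.69  0.08  2.27 -0.93  0.34  1.55] 0.5015921871462101 [-0.1 -0.6  0.9]
board z at 0 [0.00117442 0.00074582 0.0387092 ]
y -46 axis x -0.03 axis z above seat -0.35
y 0 axis x -0.07 axis z above seat -0.32
y 46 axis x -0.11 axis z above seat -0.29
2125 0.5292767362259287
```

View pics/w19.png

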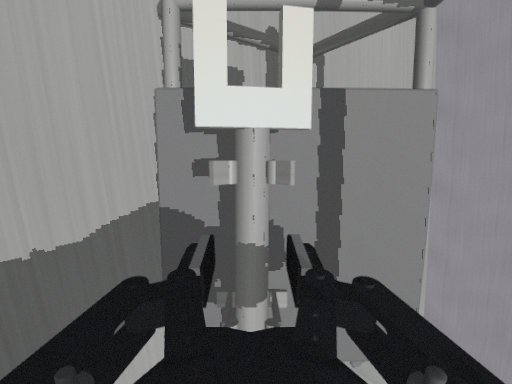

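The force rose to about 47 N on the hard stop, which confirms it is home. Both clips are visible gripping the shaft, and the fingers are open. Withdrawing.

Call:
arm_command([
  [[-0.1,0,0,0,0,0,0.5],[-0.3,0,0,0,0,0,0.5],[-0.5,0,0,0,0,0,0.5],[-0.7,0,0,0,0,0,0.5],[-0.7,0,0,0,0,0,0.5],[-0.7,0,0,0,0,0,0.5]],
])

```text
t: 22.0
tcp_pos: [445.6, 326.2, 193.5]
ee_rot: [0.671, 0.352, -0.296, 0.581]
wrist_force: [-0.5, -0.7, 0.1]
gripper_width: 0.501
```

```bash
python3 c.py w20; python3 home.py w20
python3 - <<'E'
from bench import eyes
from h import *
from tg import so,ux,uy,n
s,w=pickle.load(open('w20.pkl','rb'));X=cloud(w,s)
l=np.stack([(X-so)@ux,(X-so)@uy,(X-so)@n],-1)
g=w['color'].astype(int).min(-1)
k=(g>140)&(abs(l[...,0])<32)&(l[...,1]>50)&(l[...,1]<145)&(l[...,2]>28)&(l[...,2]<62)
print('blade y',np.percentile(l[k][:,1],[1,2,5,98,99]).round(1))
k=(abs(l[...,0])<6)&(l[...,2]>36)&(l[...,2]<46)&(l[...,1]<-20);print('shaft low y',np.percentile(l[k][:,1],[.5,1,2]).round(1) if k.any() else None)
save(eyes.capture('scene'),'end.png')
E
```

```text
22.0 [445.6 326.2 193.5] [[0.577, 0.816, 0.012], [0.128, -0.076, -0.989], [-0.806, 0.572, -0.149]] [ 0.79 -0.24  2.32 -0.6   0.6   1.25] 0.5013498856936752 [-0.5 -0.7  0.1]
board z at 0 [ 0.00199163  0.00071474 -0.08132117]
y -46 axis x 0.58 axis z above seat -0.48
y 0 axis x 0.4 axis z above seat -0.36
y 46 axis x 0.22 axis z above seat -0.24
578 0.6166640222228775
blade y [ 50.9  51.9  58.7 127.  127.9]
shaft low y [-70.5 -70.3 -69.8]
```

View pics/w20.png

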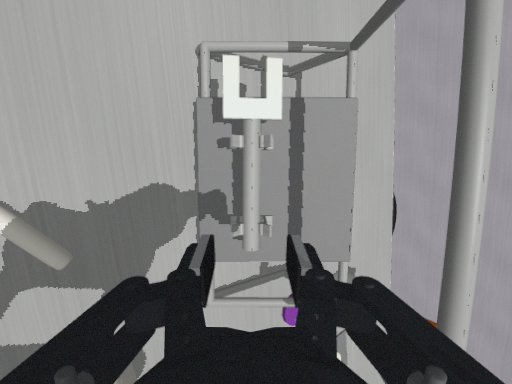

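View pics/end.png

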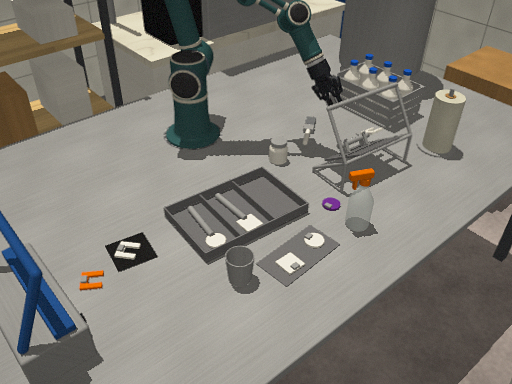

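The paddle is in both clips at (237,142)/(267,142) and (237,225)/(267,225), centred to 1–2 mm. A quick check that the bystanders haven't moved, then I'll hand in.

```bash
python3 - <<'E'
from h import *
a=cv2.imread('pics/scene0.png');b=cv2.imread('pics/end.png')
for n,(u0,v0,u1,v1) in dict(jar=(268,138,288,163),brush=(300,115,317,145),purple=(320,195,342,212),cup=(224,245,256,290),spray=(345,168,378,232),sample=(105,232,160,270)).items():
    t=a[v0:v1,u0:u1];r=cv2.matchTemplate(b[v0-10:v1+10,u0-10:u1+10],t,cv2.TM_CCOEFF_NORMED);_,m,_,p=cv2.minMaxLoc(r);print(n,round(m,2),p[0]-10,p[1]-10)
E
python3 -c "
from bench import workorder,sensors
print(sensors.sense()['t']);print(workorder.hand_in())"
```

```text
jar 0.72 0 0
brush 0.5 0 0
purple 1.0 0 0
cup 1.0 0 0
spray 1.0 0 0
sample 0.88 0 0
22.1
the job is handed in; nothing more can be done
None
```

The fork paddle is snapped fully home in both clips and released, and I handed the job in at about 22 s. On the way I dropped it once.

- **Choice:** the sample on the black mat is a two-pronged fork, so I took the fork paddle from the left bin. The other two paddles are still in their bins.
- **Mishap:** on the first trip I turned the paddle too early and too low. Its blade struck the near end of the rack's bar, and the paddle fell onto the table beside the rack. I lifted it clear and laid it down flat. Then I took hold of it again midway along the shaft.
- **Fit:** the pressing force reached about 47 N at the wrist as the shaft met its stop, well above the 5–15 N needed to snap it in. After release, the shaft axis measured within 0.5 mm of home at both clips. It is centred to about 1–2 mm along the rack, with the blade to the +y side.
- **Side effects:** comparing pictures from before and after shows no shift of the purple disc, cup, spray bottle, sample, jar or brush. The jar and brush matched less well (0.72 and 0.50), I think because the arm's shadow changed.
- **Failed check:** an automatic reading of where the blade begins was thrown off by bright spots on the shaft, so I judged the centring from the shaft's free end and the blade's far end.

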